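# Snug the front nut of a plant press with a ring wrench

## Robot

A 6-joint arm with a two-finger parallel gripper is mounted at the origin on the work surface. World frame = base frame: x ahead of the robot, y to its left, z up, the work surface at z = 0. Lengths are in mm, angles in degrees, forces in N, time in s.
With the tool pointing down it reaches from about 275 to 1000 mm from the base axis. Payload 8.4 kg.
Tool frame: the origin (TCP) lies between the finger pads; the fingertips stand 22 mm ahead of it and the grasp point (between the pads) lies 3 mm ahead of it; x points along the fingers, z is the direction in which the jaws open and shut, and the axes are right-handed (so a half turn about x gives the same grasp; the last joint's range is limited). The gripper opens to 85 mm and grips with 20 to 120 N. Pads are 22 mm wide; open, the fingers measure 114 mm over their backs; the gripper's body (76 mm by 85 mm) begins 54 mm behind the grasp point. The pads swing forward as they close: fully open they stand 13 mm farther back than shut.
Start: joints at [67.013, 20.225, 93.587, -0, 66.188, -0.138], TCP at [242.694, 575.958, 253.281] pointing down, gripper open.
Joint ranges: [-150.9, 150.9], [-52.94, 120.26], [3.33, 152.33], [-74.26, 254.26], [0, 154.13], [-172.89, 172.89]. Speed limits (degrees/s): [127.2, 127.2, 159.86, 180, 180, 180].

## Interface

Orientations are given as a 3x3 rotation matrix whose columns are the frame's x, y, z axes.
In Python, from workcell import arm gives the robot as it stands.
- The arm moves only by the tool play_rows, never from a script. Its argument "plan" is a list of rows, each an object with "claw": the opening, from -1 (shut) to 1 (fully open), so that 0 is half open; "delta_pos": the shift along the tool's x, y, z in mm, a list of three; "turn": the turn, a rotation vector about the tool's x, y, z in degrees, a list of three. In form: [{"claw": claw, "delta_pos": [dx, dy, dz], "turn": [ax, ay, az]}, ...]. A call has exactly 8 rows; each row shifts and turns the commanded pose from where the row before left it, along the tool's axes as they then stand; what a row does not reach is not made up. A row lasts 1/8 s, in which the tool goes at most 62.5 mm and 10.7 degrees, less where a joint would pass 70% of its speed; a pose out of reach is approached as far as the arm can. A call with a gripper value outside its range is refused whole. The fingers move at their own pace and stop on an object; the grip force is fixed at half the most. Time passes only in rows, so rows that do not move let the fingers close, or fill a call up. It gives the time, the measured TCP pose, the force and the opening at its end, in the units of the state.
- arm.observe(): the state, without advancing time (a new reading comes with each control period).
- arm.grab_frame(name): name is "scene" or "top" or "wrist"; returns a dict with "color" (400x640x3 uint8, blue, green, red), "fx", "fy", "cx", "cy" (pixels), "extrinsics" (4x4, takes a point from world to camera coordinates); the wrist camera has in their place "T_tool_cam" (4x4, takes a point from camera to tool coordinates, whose origin is the TCP and whose axes are the tool frame's). Camera axes: x right, y down, z forward; pixel columns grow to the right and rows downward; lengths in mm; the calibration is good to about 2 mm. The wrist camera is an equidistant fisheye: a pixel r from the principal point sees the ray r / f radians off the axis. A picture is of the moment at which its call begins: read the wrist's pose just before it. There is no depth.
- arm.hand_in(): hands the job in, once; it reports no verdict.
The state is a dict: "t": time; "joint_pos": joint angles; "qvel": joint speeds; "joint_torque": joint torques, N m; "tcp_pos": TCP position; "ee_rot": TCP orientation; "wrist_force": force on the tool from outside, world axes, zero at the start; "wrist_torque": the same for the moment, N m; "finger_gap": opening from 0.0 (shut) to 1.0 (fully open).
Only numpy, scipy, OpenCV 4.12 (cv2) and the standard library are available. Lean on these libraries where they do the work, as an engineer would, in place of code of your own. Each camera call takes 0.05 s, during which the arm holds its last target.

## Task

Take the blue ring wrench from its wooden rest and tighten the loose brass front nut of the plant press clockwise with it, in short strokes between the two green cheeks, lifting the wrench off and reseating it for each new stroke, until the nut comes up against its stop; then snug it with a firm pull of about 15 N on the middle of the handle (never over 18 N) and lay the wrench back on its rest as you found it. Turn the nut only with the wrench, never lean hard on the nut or the cheeks, and leave the dishes, the two tall jars and the spool alone.

Things in the scene. Friction and masses are not known exactly. Their poses are not given: they have to be found in the camera images.
- wrench_grip (a point): Wrench grip (loose, 250 g): centre, half-way up, of a straight blue bar 139 mm long (69 mm each way from here), 14 mm wide, 16 mm high. x axis along the bar towards the ring, z up. At the start the wrench lies flat on its rest, the grip between the two ledges, with room for fingers beside and below (table 33 mm, rest's foot plate 25 mm below this point).
- wrench_ring (a point): Centre of the wrench's steel ring, on its underside: 90 mm from the grip along the wrench's x axis and 8 mm lower. Ring 12 mm high, 43 to 50 mm across outside; hexagonal through hole 31.2 mm across flats, whose flats face along the wrench's x axis and every 60 degrees from it.
- press: Plant press, fixed: plywood boards and in front a grey block (top 62 mm above the table, front edge 62 mm from the nut's axis) carrying the nut. Origin on the table under the nut's axis, x towards the back of the press, z up. A seated wrench's bar points from the nut to the front, out over the table.
- cheeks: Origin on the nut's axis at the top of the two upright green cheeks (106 mm above the table; 44 mm high, 12 mm thick, 30 to 62 mm from the axis) that block the swing; x axis as the press's. The wrench's x axis can lie from +42 to -42 degrees (about vertical) from it; there the bar's side meets a cheek flat. Grip 90 mm from the axis to clear them. Wrench pushing on them over 20 N is a fault.
- nut_seat (a point): Oiled brass hex nut, 30 mm across flats, on a steel flange 54 mm across. Point on its axis on top of the flange (71 mm above table), where the ring's underside lies when seated. Hex rises 13 mm above it, tapering to 26 mm across at 17.5, a stud to 24. x axis: normal of a flat. Wrench seats at multiples of 60 degrees from it, play 4 degrees and 0.6 mm each way.
- nut (a joint): Turn of the nut in rad: 0 = home against its stop, negative = still to turn, grows clockwise seen from above; starts between -2.9 and -2.3. Friction 0.25 N m. At home the nut's x axis lies at -22 degrees from the press's x axis (wrench also, or 4 degrees further when driving), and the red stripe on the flange meets the white stripe on the block.
- stop (a joint): Twist of the stiff stop under the nut in rad, 80 N m per rad, positive when tightening, about 0.003 while the nut merely turns. Snug: over 0.012 (0.96 N m, 11 N at the grip) with the nut home. Over 0.024 (1.9 N m, 21 N at the grip) is overtightened. It springs back when the pull ends; the nut stays home.
- washer (a joint): Height of the spring washer under the nut in m, 0 unloaded, 8 N per mm; -0.003 (24 N of downward push) crushes it. A push of 5 to 8 N is plenty for seating.
- rest: Wooden wrench rest, fixed: foot plate 124 x 50 x 8 mm with two ledges across it, 14 mm thick, at x = -47 and +47 mm, tops 25 mm above the table. Origin on the table under its centre; x towards the ring end of the lying wrench, whose grip centre is 33 mm above the origin.
- dish_press: Clear dish with crimson content, 76 mm across, 14 mm high, loose on the press's top board, behind the nut. Origin under its centre.
- dish_a: Clear dish with purple content on the table, 76 mm across, 14 mm high. Origin under its centre.
- dish_b: Clear dish with orange content on the table, 76 mm across, 14 mm high. Origin under its centre.
- jar_madder: Tall glass jar with brown-red stuff, 86 mm across, 200 mm high. Origin under its centre.
- jar_weld: Tall glass jar with yellow stuff, 86 mm across, 200 mm high. Origin under its centre.
- spool: Wooden spool, 40 mm across and 40 mm high, standing. Origin under its centre.
Not all that is in view belongs to the job. Several things have the shape of the rest; the one meant has the colours described above. Leave any turquoise look-alike of the part that bears wrench_grip alone.

How it is judged (in metres and radians):
On the way, in this order (a step that is already met when the one before it is completed fails the run):
1. the ring of the wrench is fully down over the loose nut (distance between wrench_ring and nut_seat below 0.004 m), for 0.2 s.
2. part of the turn is made and the wrench is lifted off the nut (value of joint nut between -2 and -0.2 rad and z of wrench_ring in the frame of nut_seat above 0.013 m), for 0.1 s.
3. the nut is home and pulled snug by the seated wrench (value of joint nut above -0.03 rad and value of joint stop above 0.012 rad and distance between wrench_ring and nut_seat below 0.008 m), for 0.1 s.
At the end, for the whole second after the job is handed in: The nut is home (within 0.05 rad), and the wrench lies flat and still on both ledges of its rest, its grip within 30 mm along and 20 mm across of the rest's centre and along it within 20 degrees (value of joint nut above -0.05 rad and x of wrench_grip in the frame of rest between -0.03 and 0.03 m and y of wrench_grip in the frame of rest between -0.02 and 0.02 m and z of wrench_grip in the frame of rest between 0.028 and 0.038 m and angle between wrench_grip's own z axis and vertical below 0.1 rad and angle between the x axis of wrench_grip and the x axis of rest, either way round below 0.35 rad and linear speed of wrench below 0.02 m/s); the robot touches nothing.
It fails at once if the nut overtightened (over 1.9 N m) (value of joint stop above 0.024 rad).
It fails at once if the nut pushed down with over 24 N (value of joint washer below -0.003 m).
It fails at once if the wrench forced against the cheeks with over 20 N (contact force between wrench and cheeks above 20 N).
It fails at once if the fingers on the nut (contact force between the fingers and washer above 1 N).
It fails at once if a dish, jar or the spool moved by over 15 mm (distance of any of dish_press, dish_a, dish_b, jar_madder, jar_weld, spool from where it was at the start of the episode above 0.015 m).
It also fails if it takes over 72 s, if anything falls off the work surface, if the arm or the gripper's body presses on something with over 40 N, if the wrist force passes 120 N, or if a joint passes its speed limit or range.

## Working session

There is one attempt and no reset: what is moved stays moved. The work goes in short steps, Python scripts to look and compute and a tool call to move; the robot and the scene stay as the last step left them, time stands still between calls to the robot, and variables do not carry over. Pictures are saved under pics/ and viewed, and the job is handed in when it is done.

Besides the shell and the picture viewer there is one more tool, called after ">>>" by a JSON object that holds its "api" and its "payload", one argument or row to a line. play_rows: Moves the arm, as the interface text tells. Its arguments: {"type":"object","properties":{"plan":{"type":"array"}},"required":["plan"]}

```bash
ls; mkdir -p pics; python3 - <<'E'
from workcell import arm
import cv2,numpy as np
print(arm.observe())
for n in ["scene","top","wrist"]:
    f=arm.grab_frame(n); cv2.imwrite(f"pics/a_{n}.png",f["color"])
    print(n,{k:(v if k!='color' else v.shape) for k,v in f.items()})
E
```

```text
pics
{'t': 0.0, 'joint_pos': array([ 6.70129763e+01,  2.02626011e+01,  9.36310293e+01, -5.72996772e-04,
        6.61889671e+01, -1.37262725e-01]), 'qvel': array([ 0.00221827,  0.03493947, -0.00203633,  0.00437924, -0.0807884 ,
       -0.02390522]), 'joint_torque': array([-4.00579120e-05, -6.05241466e+01, -3.42060363e+01,  8.15049276e-06,
        9.39961028e-03,  3.76775245e-05]), 'tcp_pos': array([242.51380375, 575.52016047, 252.54583678]), 'ee_rot': array([[-5.54554170e-04, -9.21527822e-01,  3.88311945e-01],
       [-1.33069956e-03,  3.88312341e-01,  9.21526861e-01],
       [-9.99998961e-01, -5.68996938e-06, -1.44161689e-03]]), 'wrist_force': array([-0.4709981 ,  0.73576868,  0.32387955]), 'wrist_torque': array([-0.02109036, -0.00508896, -0.00951023]), 'finger_gap': 1.000634952983266}
scene {'color': (400, 640, 3), 'fx': 428.18911598426325, 'fy': 428.18911598426325, 'cx': 316.5720794065219, 'cy': 193.92351325016196, 'extrinsics': array([[ 7.29766482e-01,  6.83627266e-01,  9.72849727e-03,
        -3.90149274e+02],
       [ 5.16457973e-01, -5.41878935e-01, -6.63052322e-01,
        -2.
[... 463 characters left out ...]
103271e-01,
         5.50616636e+02],
       [ 1.21527176e-01, -1.79597723e-02, -9.92425610e-01,
         1.00846344e+03],
       [ 0.00000000e+00,  0.00000000e+00,  0.00000000e+00,
         1.00000000e+00]])}
wrist {'color': (400, 640, 3), 'fx': 309.70691628693146, 'fy': 309.70691628693146, 'cx': 315.57329566318987, 'cy': 200.44287134348755, 'T_tool_cam': array([[-1.49202195e-04, -2.89585199e-01,  9.57152229e-01,
        -1.20558704e+02],
       [-7.32176005e-05, -9.57152234e-01, -2.89585212e-01,
         7.33822274e+01],
       [ 9.99999986e-01, -1.13287139e-04,  1.21606481e-04,
         4.11524643e-02],
       [ 0.00000000e+00,  0.00000000e+00,  0.00000000e+00,
         1.00000000e+00]])}
```

View pics/a_top.png

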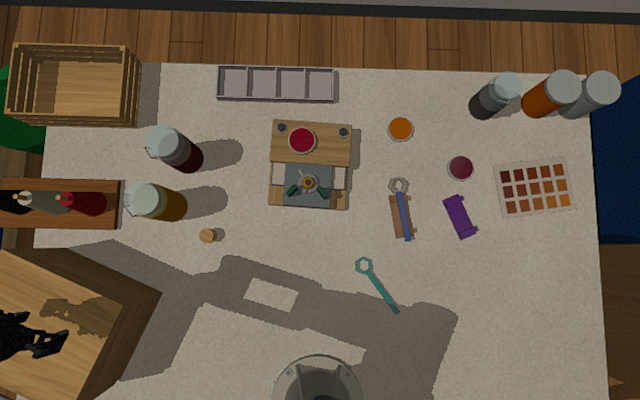

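View pics/a_scene.png

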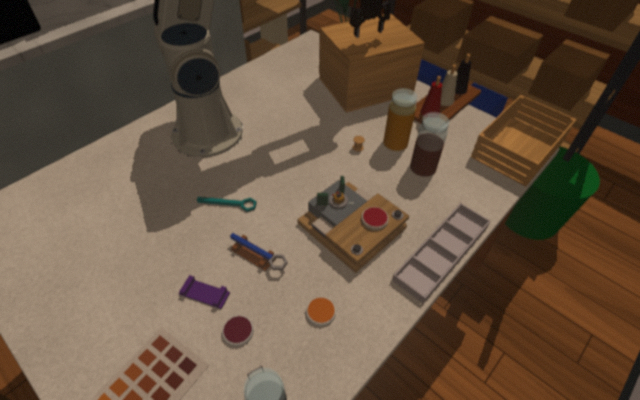

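View pics/a_wrist.png

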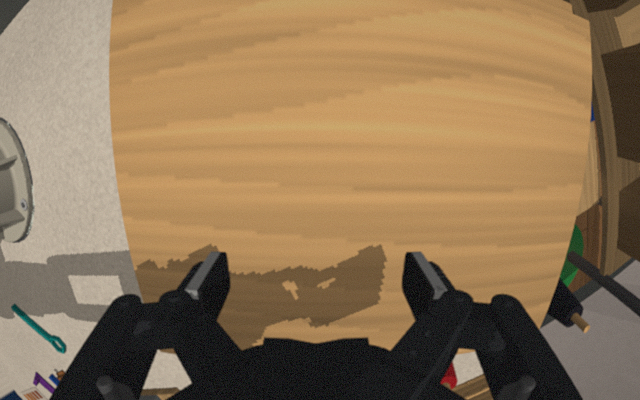

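Candidates for the wrench: the blue bar on the brown rest at top (402,212), and the turquoise look-alike at (378,285). For the rest: the brown one at (401,217), and the purple one at (460,216). I choose the blue wrench on the brown rest, and will check it in a close crop.

```bash
cat > h.py <<'E'
import numpy as np,cv2
from workcell import arm
def ray(f,u,v):
    E=f["extrinsics"];R=E[:3,:3];t=E[:3,3]
    d=R.T@np.array([(u-f["cx"])/f["fx"],(v-f["cy"])/f["fy"],1]);return -R.T@t,d
def onz(f,u,v,z):
    c,d=ray(f,u,v);return (c+d*(z-c[2])/d[2])
def proj(f,p):
    E=f["extrinsics"];q=E[:3,:3]@np.asarray(p,float)+E[:3,3];return np.array([q[0]/q[2]*f["fx"]+f["cx"],q[1]/q[2]*f["fy"]+f["cy"]])
def wpose(s): return s["ee_rot"],s["tcp_pos"]
def wonz(f,s,u,v,z):
    T=f["T_tool_cam"];x=u-f["cx"];y=v-f["cy"];r=np.hypot(x,y);th=r/f["fx"]
    d=np.array([np.sin(th)*x/r,np.sin(th)*y/r,np.cos(th)]) if r>0 else np.array([0,0,1.])
    R=s["ee_rot"];d=R@T[:3,:3]@d;c=s["tcp_pos"]+R@T[:3,3]
    return c+d*(z-c[2])/d[2]
def wproj(f,s,p):
    T=f["T_tool_cam"];q=s["ee_rot"].T@(np.asarray(p,float)-s["tcp_pos"]);q=T[:3,:3].T@(q-T[:3,3])
    rr=np.hypot(q[0],q[1]);th=np.arctan2(rr,q[2]);return np.array([f["cx"]+f["fx"]*th*q[0]/rr,f["cy"]+f["fx"]*th*q[1]/rr])
def crop(img,u0,v0,u1,v1,k,name):
    cv2.imwrite("pics/"+name,cv2.resize(img[v0:v1,u0:u1],None,fx=k,fy=k,interpolation=cv2.INTER_CUBIC))
E
python3 - <<'E'
from h import *
i=cv2.imread("pics/a_top.png")
crop(i,370,165,450,245,7,"b1.png")
crop(i,260,115,360,215,6,"b2.png")
E
```

```text
(no output)
```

View pics/b1.png

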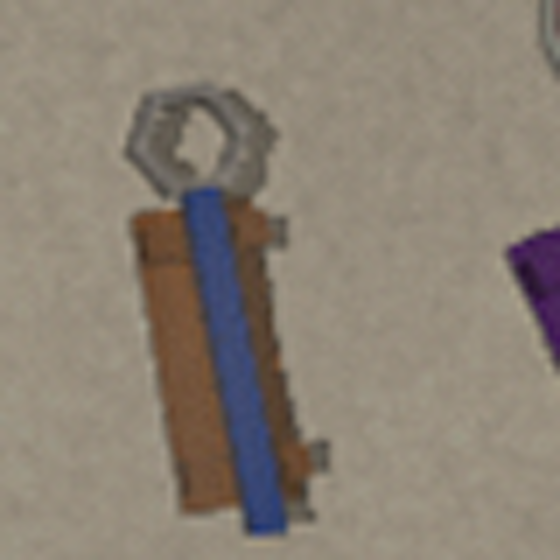

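View pics/b2.png

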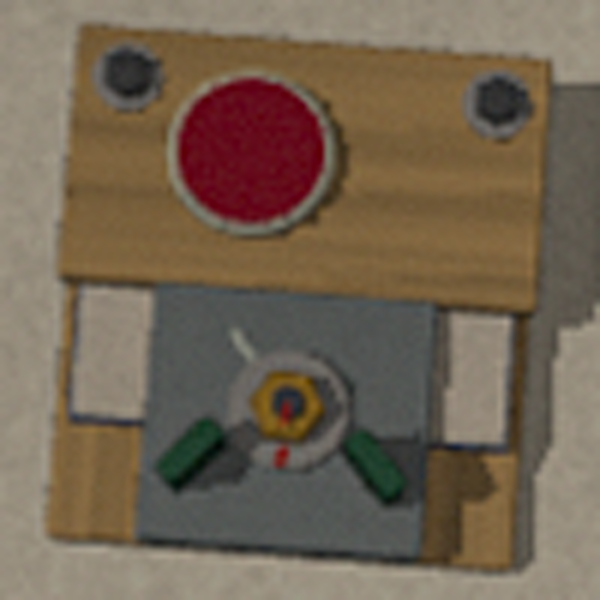

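```bash
python3 - <<'E'
from h import *
f=arm.grab_frame("top"); g=arm.grab_frame("scene")
a=onz(f,370+203/7,165+190/7,41);b=onz(f,370+266/7,165+532/7,41)
print(a,b,np.linalg.norm(a-b),(a+b)/2,np.degrees(np.arctan2(*(a-b)[1::-1])))
c=onz(f,260+288/6,115+400/6,93); print("nut stud",c)
# press block front edge z62 corners, board
for n,(u,v) in dict(fl=(137,540),fr=(428,556),bl=(155,284),br=(435,300)).items():
    print(n,onz(f,260+u/6,115+v/6,62))
for n,(u,v) in dict(l=(205,450),r=(375,465)).items():
    print("cheek",n,onz(f,260+u/6,115+v/6,106))
print("white", onz(f,260+245/6,115+345/6,62),"red",onz(f,260+282/6,115+458/6,71))
S=g["color"]; crop(S,220,220,300,280,8,"c1.png"); crop(S,295,170,415,270,6,"c2.png")
E
```

```text
[ 568.93067099 -217.5278977    41.        ] [ 434.56573908 -241.5453268    41.        ] 136.49458534652575 [ 501.74820504 -229.53661225   41.        ] 10.134461573396482
nut stud [583.77992555  35.23802153  93.        ]
fl [523.62484752 101.79923966  62.        ]
fr [519.37651591 -29.01421544  62.        ]
bl [640.8515021   97.40943875  62.        ]
br [636.63301095 -30.25339535  62.        ]
cheek l [558.94429164  70.34635769 106.        ]
cheek r [554.13848383  -3.15671794 106.        ]
white [613.66979843  55.73767868  62.        ] red [561.05571044  37.55059858  71.        ]
```

View pics/c1.png

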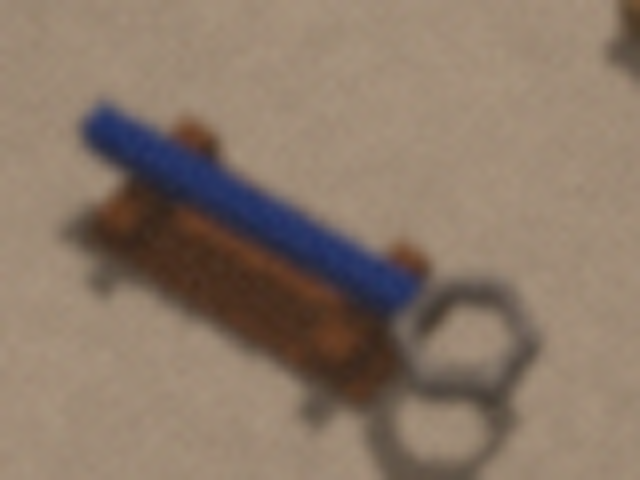

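View pics/c2.png

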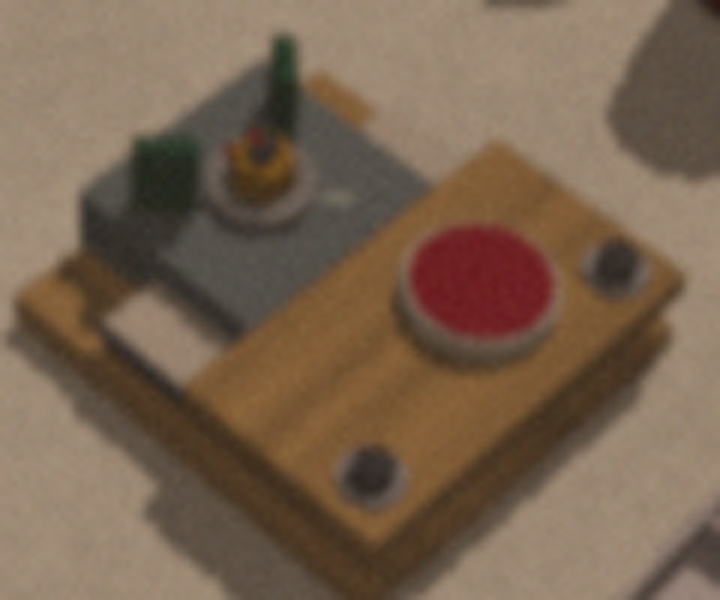

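Crop b1 shows the blue bar on the brown rest, ends at about (399,192) and (408,241); its ring is steel. It is flat on both ledges, so the choice holds. The measured length is 136 mm (true 139), and the nut's axis is 62 mm from the block's front edge, as given. Next I plan the approach.

```bash
cat >> h.py <<'E'
from scipy.spatial.transform import Rotation as Ro
def rows(R,moves,claw):
    """moves: list of (world dx,dy,dz, dyaw_deg ccw) ; prints rows in tool axes, start orientation R"""
    R=np.array(R);out=[]
    for m in moves:
        d=R.T@np.array(m[:3],float);out.append(([round(float(x),1) for x in d],[round(-m[3],2),0,0]))
        R=R@Ro.from_rotvec([np.radians(-m[3]),0,0]).as_matrix()
    for o in out: print('{"claw":%s,"delta_pos":%s,"turn":%s},'%(claw,o[0],o[1]))
    return R
E
python3 - <<'E'
from h import *
s=arm.observe();R=s["ee_rot"];print(s["t"])
n=15
mv=[(259/n,-805/n,0,33/8 if i<8 else 0) for i in range(15)]+[(0,0,-40,0)]
R2=rows(R,mv,1)
E
```

```text
0.25
{"claw":1,"delta_pos":[0.0, -36.8, -42.8],"turn":[-4.12, 0, 0]},
{"claw":1,"delta_pos":[0.0, -33.6, -45.3],"turn":[-4.12, 0, 0]},
{"claw":1,"delta_pos":[0.0, -30.2, -47.6],"turn":[-4.12, 0, 0]},
{"claw":1,"delta_pos":[0.0, -26.7, -49.6],"turn":[-4.12, 0, 0]},
{"claw":1,"delta_pos":[0.0, -23.1, -51.4],"turn":[-4.12, 0, 0]},
{"claw":1,"delta_pos":[0.0, -19.3, -53.0],"turn":[-4.12, 0, 0]},
{"claw":1,"delta_pos":[0.0, -15.5, -54.2],"turn":[-4.12, 0, 0]},
{"claw":1,"delta_pos":[0.0, -11.5, -55.2],"turn":[-4.12, 0, 0]},
{"claw":1,"delta_pos":[0.0, -7.5, -55.9],"turn":[0, 0, 0]},
{"claw":1,"delta_pos":[0.0, -7.5, -55.9],"turn":[0, 0, 0]},
{"claw":1,"delta_pos":[0.0, -7.5, -55.9],"turn":[0, 0, 0]},
{"claw":1,"delta_pos":[0.0, -7.5, -55.9],"turn":[0, 0, 0]},
{"claw":1,"delta_pos":[0.0, -7.5, -55.9],"turn":[0, 0, 0]},
{"claw":1,"delta_pos":[0.0, -7.5, -55.9],"turn":[0, 0, 0]},
{"claw":1,"delta_pos":[0.0, -7.5, -55.9],"turn":[0, 0, 0]},
{"claw":1,"delta_pos":[40.0, -0.0, 0.0],"turn":[0, 0, 0]},
```

>>> {"api": "play_rows", "payload": {
  "plan": [
    {"claw":1,"delta_pos":[0,-37,-43],"turn":[-4,0,0]},
    {"claw":1,"delta_pos":[0,-34,-45],"turn":[-4,0,0]},
    {"claw":1,"delta_pos":[0,-30,-48],"turn":[-4,0,0]},
    {"claw":1,"delta_pos":[0,-27,-50],"turn":[-4,0,0]},
    {"claw":1,"delta_pos":[0,-23,-51],"turn":[-4,0,0]},
    {"claw":1,"delta_pos":[0,-19,-53],"turn":[-4,0,0]},
    {"claw":1,"delta_pos":[0,-15,-54],"turn":[-4,0,0]},
    {"claw":1,"delta_pos":[0,-12,-55],"turn":[-5,0,0]}
  ]
}}

```text
t: 1.25
tcp_pos: [377.9, 143.8, 253.5]
ee_rot: [[0.001, -0.984, -0.179], [0.0, -0.179, 0.984], [-1.0, -0.001, 0.0]]
wrist_force: [1.5, 0.5, -0.2]
finger_gap: 0.996
```

```bash
python3 - <<'E'
from h import *
s=arm.observe();f=arm.grab_frame("wrist");print(s["t"],s["tcp_pos"],s["joint_pos"])
np.save("s1.npy",np.c_[s["ee_rot"],s["tcp_pos"]])
cv2.imwrite("pics/d1.png",f["color"])
print(wproj(f,s,[583.8,35.2,90]),wproj(f,s,[502,-230,41]))
E
```

```text
1.25 [377.87277923 143.82521688 253.53771726] [ 2.06269639e+01 -2.06366615e-01  1.18789340e+02 -2.58324061e-03
  6.13646869e+01 -7.96949389e+01]
[200.88596761 330.68625013] [ 58.56313565 217.83273557]
```

View pics/d1.png

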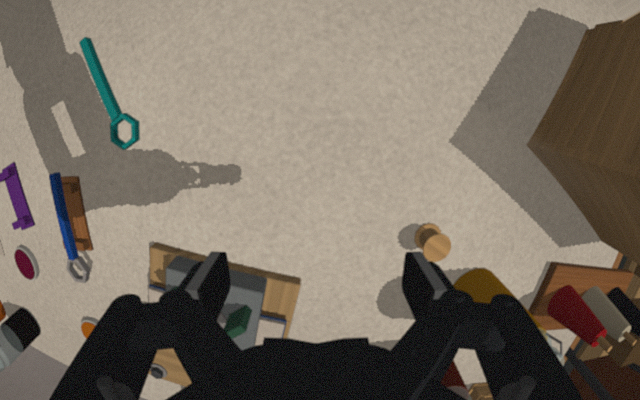

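The image shows that whatever lies beyond the fingers (+x) is hidden by the gripper; the bar on its rest is at (62,215) and the teal look-alike at (110,95). I'll turn the tool half round so that the wrist camera sees the ring side.

```bash
python3 - <<'E'
from h import *
s=arm.observe();R=s["ee_rot"];
n=8
R=rows(R,[(124/n,-373/n,0,-10.5) for i in range(8)]+[(0,0,-8,-10.5)]*8,1)
E
```

```text
{"claw":1,"delta_pos":[0.2, -6.6, -48.7],"turn":[10.5, 0, 0]},
{"claw":1,"delta_pos":[0.2, -15.4, -46.7],"turn":[10.5, 0, 0]},
{"claw":1,"delta_pos":[0.2, -23.6, -43.1],"turn":[10.5, 0, 0]},
{"claw":1,"delta_pos":[0.2, -31.1, -38.0],"turn":[10.5, 0, 0]},
{"claw":1,"delta_pos":[0.2, -37.5, -31.7],"turn":[10.5, 0, 0]},
{"claw":1,"delta_pos":[0.2, -42.7, -24.4],"turn":[10.5, 0, 0]},
{"claw":1,"delta_pos":[0.2, -46.4, -16.2],"turn":[10.5, 0, 0]},
{"claw":1,"delta_pos":[0.2, -48.6, -7.5],"turn":[10.5, 0, 0]},
{"claw":1,"delta_pos":[8.0, 0.0, -0.0],"turn":[10.5, 0, 0]},
{"claw":1,"delta_pos":[8.0, 0.0, -0.0],"turn":[10.5, 0, 0]},
{"claw":1,"delta_pos":[8.0, 0.0, -0.0],"turn":[10.5, 0, 0]},
{"claw":1,"delta_pos":[8.0, 0.0, -0.0],"turn":[10.5, 0, 0]},
{"claw":1,"delta_pos":[8.0, 0.0, -0.0],"turn":[10.5, 0, 0]},
{"claw":1,"delta_pos":[8.0, 0.0, -0.0],"turn":[10.5, 0, 0]},
{"claw":1,"delta_pos":[8.0, 0.0, -0.0],"turn":[10.5, 0, 0]},
{"claw":1,"delta_pos":[8.0, 0.0, -0.0],"turn":[10.5, 0, 0]},
```

>>> {"api": "play_rows", "payload": {
  "plan": [
    {"claw":1,"delta_pos":[0,-7,-49],"turn":[10.5,0,0]},
    {"claw":1,"delta_pos":[0,-15,-47],"turn":[10.5,0,0]},
    {"claw":1,"delta_pos":[0,-24,-43],"turn":[10.5,0,0]},
    {"claw":1,"delta_pos":[0,-31,-38],"turn":[10.5,0,0]},
    {"claw":1,"delta_pos":[0,-37,-32],"turn":[10.5,0,0]},
    {"claw":1,"delta_pos":[0,-43,-24],"turn":[10.5,0,0]},
    {"claw":1,"delta_pos":[0,-46,-16],"turn":[10.5,0,0]},
    {"claw":1,"delta_pos":[0,-49,-8],"turn":[10.5,0,0]}
  ]
}}

```text
t: 2.3
tcp_pos: [498.7, -230.8, 253.3]
ee_rot: [[0.0, -0.272, 0.962], [0.0, 0.962, 0.272], [-1.0, 0.0, 0.0]]
wrist_force: [0.5, 0.2, -0.6]
finger_gap: 0.996
```

>>> {"api": "play_rows", "payload": {
  "plan": [
    {"claw":0.5,"delta_pos":[10,0,0],"turn":[10.5,0,0]},
    {"claw":0.2,"delta_pos":[10,0,0],"turn":[10.5,0,0]},
    {"claw":0,"delta_pos":[10,0,0],"turn":[10.5,0,0]},
    {"claw":0,"delta_pos":[10,0,0],"turn":[10.5,0,0]},
    {"claw":0,"delta_pos":[10,0,0],"turn":[10.5,0,0]},
    {"claw":0,"delta_pos":[10,0,0],"turn":[10.5,0,0]},
    {"claw":0,"delta_pos":[10,0,0],"turn":[10.5,0,0]},
    {"claw":0,"delta_pos":[10,0,0],"turn":[10.5,0,0]}
  ]
}}

```text
t: 3.3
tcp_pos: [498.4, -229.1, 172.9]
ee_rot: [[-0.0, 0.928, 0.371], [0.0, 0.371, -0.928], [-1.0, -0.0, -0.0]]
wrist_force: [-0.2, 0.2, -0.2]
finger_gap: 0.501
```

```bash
python3 - <<'E'
from h import *
s=arm.observe();f=arm.grab_frame("wrist");print(s["t"],s["tcp_pos"],s["joint_pos"],s["ee_rot"],s["finger_gap"],s["wrist_force"])
cv2.imwrite("pics/d2.png",f["color"])
E
```

```text
3.3 [ 498.37309317 -229.07883466  172.91624505] [-2.48422164e+01  1.88176221e+01  1.07221441e+02 -1.06769967e-03
  5.39658049e+01  4.33598636e+01] [[-8.34381535e-05  9.28495234e-01  3.71344306e-01]
 [ 2.20224980e-05  3.71344309e-01 -9.28495236e-01]
 [-9.99999996e-01 -6.92939988e-05 -5.14320679e-05]] 0.5006073947067876 [-0.19261264  0.22967538 -0.15808688]
```

View pics/d2.png

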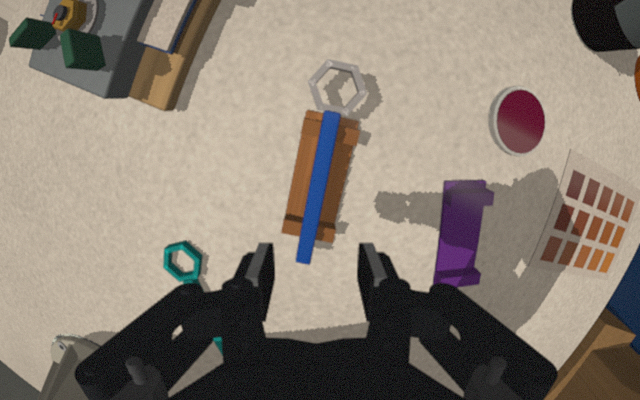

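The blue bar is in view from (329,113) to (304,262), with the ring around (338,85).

```bash
python3 - <<'E'
from h import *
i=cv2.imread("pics/d2.png"); crop(i,270,50,390,275,2.6,"d2c.png")
crop(i,0,0,160,100,5,"d2n.png")
s=arm.observe();f=arm.grab_frame("wrist")
a=wonz(f,s,329.5,113,41);b=wonz(f,s,304,262,41);print(a,b,np.linalg.norm(a-b),(a+b)/2,np.degrees(np.arctan2(*(a-b)[1::-1])))
E
```

```text
[ 568.06309353 -213.40670942   41.        ] [ 437.19090387 -241.04331944   41.        ] 133.75840997791852 [ 502.6269987  -227.22501443   41.        ] 11.92410681903653
```

View pics/d2c.png

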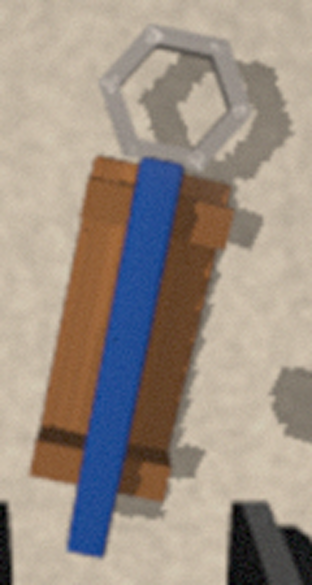

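View pics/d2n.png

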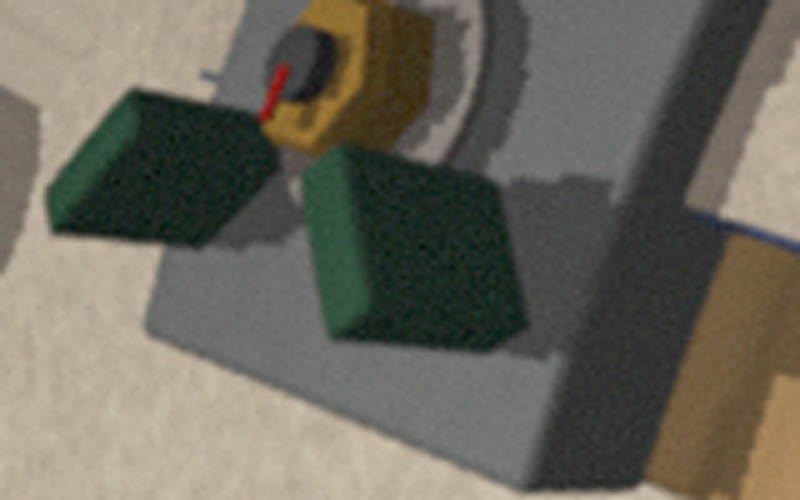

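```bash
python3 - <<'E'
from h import *
s=arm.observe();f=arm.grab_frame("wrist")
P=lambda x,y,z:wonz(f,s,270+x/2.6,50+y/2.6,z)
def rep(a,b):print(a,b,np.linalg.norm(a-b),(a+b)/2,np.degrees(np.arctan2(*(a-b)[1::-1])))
rep(P(161,162,41),P(86,552,41))
# left edge of top face and right edge
rep(P(140,160,41),P(70,546,41)); rep(P(183,166,41),P(103,554,41))
# ring hex corners top z 33+... ring top = 25+12=37
c=[P(*q,37) for q in [(153,33),(225,45),(240,108),(196,160),(107,82),(130,150)]]
print(np.array(c).round(1),np.mean(c,0))
# ledge top front edge left corners, plate
print(P(97,157,25),P(232,188,25),P(33,473,25),P(165,497,25))
t=arm.grab_frame("top"); 
for u,v in [(203,190),(266,532)]:
    print(onz(t,370+u/7,165+v/7,41))
E
```

```text
[ 569.13507994 -214.13501776   41.        ] [ 436.42915916 -241.27527402   41.        ] 135.45277745337032 [ 502.78211955 -227.70514589   41.        ] 11.558416517440191
[ 567.23719981 -207.90338447   41.        ] [ 436.52436064 -235.19780489   41.        ] 133.53213736799907 [ 501.88078022 -221.55059468   41.        ] 11.79457580663534
[ 570.61107331 -220.89951601   41.        ] [ 437.95572631 -247.12402483   41.        ] 135.2226532479919 [ 504.28339981 -234.01177042   41.        ] 11.18256070261984
[[ 606.5 -196.5   37. ]
 [ 611.8 -218.6   37. ]
 [ 595.  -230.7   37. ]
 [ 574.  -224.3   37. ]
 [ 586.4 -189.1   37. ]
 [ 569.  -203.9   37. ]] [ 590.44991376 -210.50828995   37.        ]
[ 562.93073585 -194.87109837   25.        ] [ 570.50708188 -239.97594351   25.        ] [ 450.99876948 -214.43305152   25.        ] [ 460.21179708 -262.28643435   25.        ]
[ 568.93067099 -217.5278977    41.        ]
[ 434.56573908 -241.5453268    41.        ]
```

>>> {"api": "play_rows", "payload": {
  "plan": [
    {"claw":0,"delta_pos":[35,4.3,0.5],"turn":[5.3,0,0]},
    {"claw":0,"delta_pos":[35,0,0],"turn":[5.3,0,0]},
    {"claw":0,"delta_pos":[35,0,0],"turn":[0,0,0]},
    {"claw":0,"delta_pos":[32,0,0],"turn":[0,0,0]},
    {"claw":0,"delta_pos":[0,0,0],"turn":[0,0,0]},
    {"claw":-1,"delta_pos":[0,0,0],"turn":[0,0,0]},
    {"claw":-1,"delta_pos":[0,0,0],"turn":[0,0,0]},
    {"claw":-1,"delta_pos":[0,0,0],"turn":[0,0,0]}
  ]
}}

```text
t: 4.5
tcp_pos: [503.7, -228.5, 38.0]
ee_rot: [[0.003, 0.98, 0.201], [-0.001, 0.201, -0.98], [-1.0, 0.002, 0.002]]
wrist_force: [-0.0, -0.3, 7.6]
finger_gap: 0.156
```

```bash
python3 - <<'E'
from h import *
s=arm.observe();f=arm.grab_frame("wrist");print(s["t"],s["tcp_pos"],s["joint_pos"],s["ee_rot"],s["finger_gap"],s["wrist_force"])
cv2.imwrite("pics/e1.png",f["color"])
E
```

```text
4.5 [ 503.70942429 -228.54260739   38.01593228] [-2.45597900e+01  3.07616380e+01  1.10781031e+02 -8.12451479e-04
  3.82868934e+01  5.38651279e+01] [[ 0.00270192  0.97965714  0.2006604 ]
 [-0.0012444   0.20066427 -0.97965928]
 [-0.99999558  0.00239726  0.00176127]] 0.15585511967941634 [-0.03085237 -0.28867295  7.60184687]
```

View pics/e1.png

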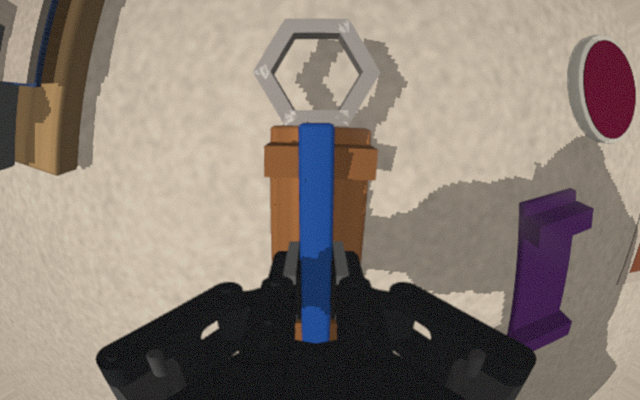

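Gripped: the bar lies at column 316–317 between the pads (image axis 315.6), ring centre around (317,72). Next the ring's offset in the tool frame.

```bash
python3 - <<'E'
from h import *
i=cv2.imread("pics/e1.png"); crop(i,240,5,400,135,5,"e1c.png")
E
```

```text
(no output)
```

View pics/e1c.png

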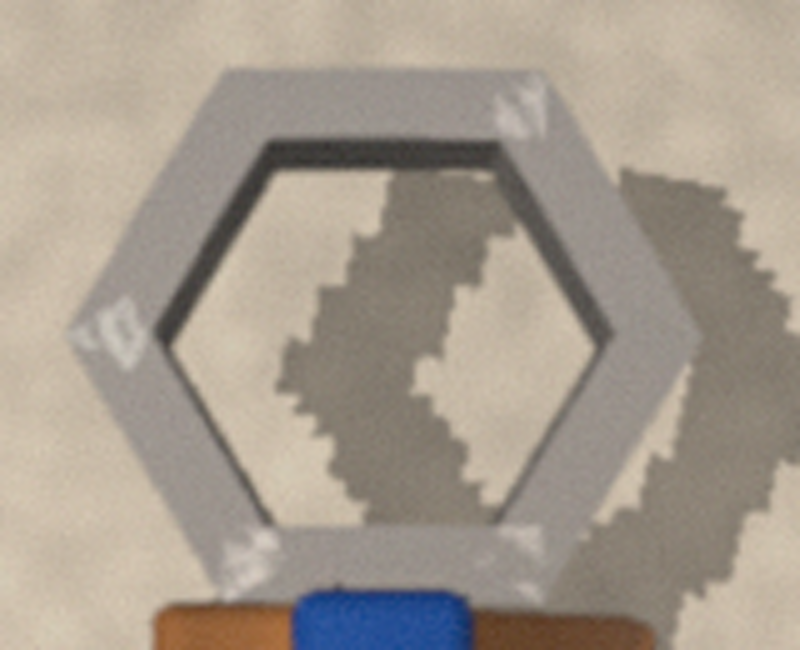

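>>> {"api": "play_rows", "payload": {
  "plan": [
    {"claw":-1,"delta_pos":[-20,0,0],"turn":[0,0,0]},
    {"claw":-1,"delta_pos":[-40,0,0],"turn":[0,0,0]},
    {"claw":-1,"delta_pos":[-40,-4,-30],"turn":[2,0,0]},
    {"claw":-1,"delta_pos":[-5,-8,-55],"turn":[2,0,0]},
    {"claw":-1,"delta_pos":[0,-8,-55],"turn":[2,0,0]},
    {"claw":-1,"delta_pos":[0,-6,-45],"turn":[2,0,0]},
    {"claw":-1,"delta_pos":[0,0,0],"turn":[2,0,0]},
    {"claw":-1,"delta_pos":[0,0,0],"turn":[2,0,0]}
  ]
}}

```text
t: 5.55
tcp_pos: [450.6, -49.0, 141.9]
ee_rot: [[0.001, 1.0, -0.008], [-0.0, -0.008, -1.0], [-1.0, 0.001, 0.0]]
wrist_force: [0.4, -0.1, -1.9]
finger_gap: 0.147
```

```bash
python3 - <<'E'
from h import *
s=arm.observe();f=arm.grab_frame("wrist");print(s["t"],s["tcp_pos"],s["joint_pos"],s["ee_rot"],s["finger_gap"],s["wrist_force"])
np.save("s_e2.npy",np.c_[s["ee_rot"],s["tcp_pos"]])
cv2.imwrite("pics/e2.png",f["color"])
E
```

```text
5.55 [450.61388989 -48.97539688 141.86284146] [-6.38248697e+00  1.37647573e+01  1.19831478e+02 -1.95826662e-02
  4.63227903e+01  8.41114948e+01] [[ 1.37706841e-03  9.99963889e-01 -8.38592045e-03]
 [-4.02769492e-04 -8.38537310e-03 -9.99964761e-01]
 [-9.99998971e-01  1.38039747e-03  3.91207715e-04]] 0.1474642210628588 [ 0.42737365 -0.13137387 -1.93648835]
```

View pics/e2.png

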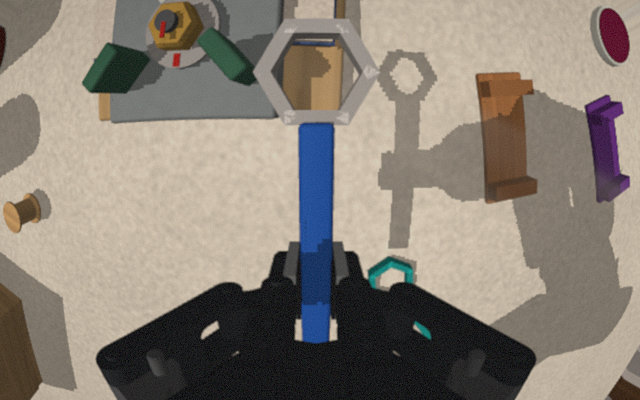

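```bash
python3 - <<'E'
from h import *
i=cv2.imread("pics/e2.png"); crop(i,80,0,280,130,4,"e2n.png"); crop(i,440,40,640,220,3,"e2r.png")
s=arm.observe();f=arm.grab_frame("wrist")
R=s["ee_rot"]
def tool(u,v,tx):
    p=wonz(f,dict(ee_rot=np.array([[0,1,0],[0,0,-1],[-1,0,0]]),tcp_pos=np.zeros(3)),u,v,-tx)
    return np.array([-p[2],p[0],-p[1]])
for tx in (0,1,3):
  L=[tool(240+x/5,5+y/5,tx) for x,y in [(65,338),(700,338),(225,68),(545,68),(160,340),(612,340),(268,142),(500,142),(270,525),(497,525)]]
  print(tx,np.round(L,1).tolist(), 'c outer',(L[0]+L[1])/2,'hole',(L[4]+L[5])/2,(L[6]+L[7]+L[8]+L[9])/4)
E
```

```text
0 [[-0.0, 89.1, -24.1], [-0.0, 89.1, 25.0], [-0.0, 110.6, -11.7], [-0.0, 110.7, 12.9], [-0.0, 88.6, -16.7], [-0.0, 88.6, 18.0], [-0.0, 104.3, -8.4], [-0.0, 104.3, 9.4], [-0.0, 73.8, -8.2], [-0.0, 73.8, 9.2]] c outer [-0.         89.08367958  0.42634671] hole [-0.         88.57905856  0.69088454] [-0.         89.0711675   0.51094087]
1 [[1.0, 89.2, -24.3], [1.0, 89.2, 25.2], [1.0, 110.9, -11.8], [1.0, 111.0, 13.0], [1.0, 88.7, -16.8], [1.0, 88.7, 18.2], [1.0, 104.6, -8.4], [1.0, 104.6, 9.5], [1.0, 73.8, -8.3], [1.0, 73.8, 9.3]] c outer [ 1.         89.21060305  0.42957323] hole [ 1.         88.70179634  0.69630532] [ 1.         89.19798719  0.51486907]
3 [[3.0, 89.4, -24.7], [3.0, 89.5, 25.6], [3.0, 111.6, -12.0], [3.0, 111.6, 13.3], [3.0, 88.9, -17.1], [3.0, 89.0, 18.5], [3.0, 105.1, -8.6], [3.0, 105.1, 9.6], [3.0, 73.8, -8.4], [3.0, 73.8, 9.4]] c outer [ 3.         89.46445001  0.43602625] hole [ 3.         88.9472719   0.70714689] [ 3.         89.45162657  0.52272547]
```

View pics/e2n.png

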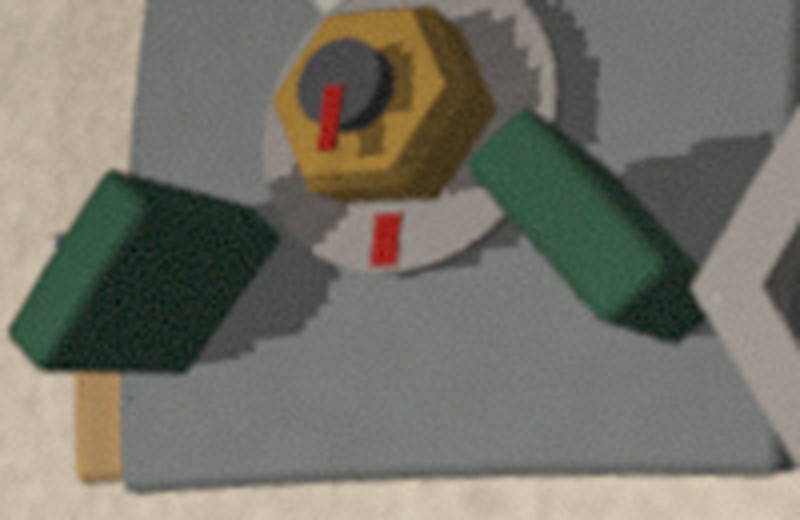

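View pics/e2r.png

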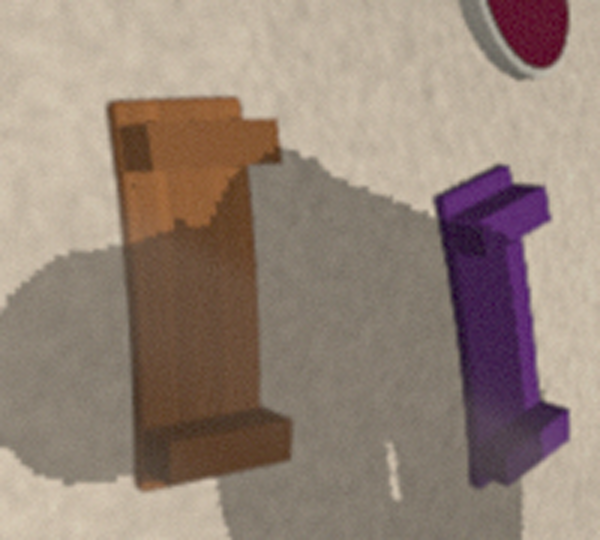

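```bash
python3 - <<'E'
from h import *
s=arm.observe();f=arm.grab_frame("wrist")
P=lambda x,y,z:wonz(f,s,80+x/4,y/4,z)
print("stud",P(343,82,95))
from scipy.optimize import least_squares
pts=[P(*q,71) for q in [(265,150),(555,90),(398,272),(345,265),(450,258),(500,228),(270,175)]]
r=least_squares(lambda c:[np.hypot(p[0]-c[0],p[1]-c[1])-27 for p in pts],[584,35]);print("flange",r.x,np.round(r.fun,1))
ft=arm.grab_frame("top")
print("red",P(385,240,71),P(390,214,71),P(383,265,71), "stud stripe",P(334,90,95),P(326,150,88))
for n,q in dict(tl=(318,18),tr=(430,8),r=(445,85),br=(390,165),bl=(310,178),l=(278,100)).items(): print(n,P(*q,88.5))
for n,q in dict(fl=(130,488),fr=(785,470),bl=(145,0)).items(): print(n,P(*q,62))
for n,q in dict(Lo=(12,330),Lo2=(45,370),Li=(110,172),Li2=(147,208),Rin=(527,110),Rin2=(470,160),Ro=(663,265),Ro2=(603,318)).items(): print(n,P(*q,106))
Q=lambda x,y,z:wonz(f,s,440+x/3,40+y/3,z)
for n,q,z in [("plate fl",(110,102),8),("plate fr",(240,98),8),("plate rl",(138,490),8),("ledge fr",(278,120),25),("ledge rr",(292,418),25),("ledge rrb",(290,460),25),("ledge fl",(150,120),25),("ledge rl",(168,440),25),("ledgerl2",(170,482),25),("ledge fr2",(280,160),25),("fl2",(150,168),25)]: print(n,Q(*q,z))
E
```

```text
stud [583.48256862  35.55979308  95.        ]
flange [583.83547806  35.94804671] [ 0.  -0.9 -0.1 -0.3  0.   0.6 -0.5]
red [562.70879404  39.3749616   71.        ] [567.02130333  38.46300616  71.        ] [558.51479649  39.76213268  71.        ] stud stripe [582.48881319  37.03028743  95.        ] [575.24806796  41.75996906  88.        ]
tl [597.70228007  43.9458505   88.5       ]
tr [595.43850142  24.65110794  88.5       ]
r [582.19009509  21.67115947  88.5       ]
br [570.82191214  30.42722836  88.5       ]
bl [571.0576644   44.23387637  88.5       ]
l [585.10123233  50.48850257  88.5       ]
fl [526.76162007 100.88209629  62.        ]
fr [520.13957551 -25.10668944  62.        ]
bl [622.66399593  98.15407761  62.        ]
Lo [553.69625743  90.72638479 106.        ]
Lo2 [546.24201243  83.71240334 106.        ]
Li [574.38085678  70.33311934 106.        ]
Li2 [567.25049571  62.97787692 106.        ]
Rin [571.02119075   2.66866572 106.        ]
Rin2 [565.086981    10.57075558 106.        ]
Ro [548.13005632 -15.56414472 106.        ]
Ro2 [541.81241888  -7.60676235 106.        ]
plate fl [ 563.09572445 -192.82422365    8.        ]
plate fr [ 571.47053807 -242.80260434    8.        ]
plate rl [ 443.62333996 -213.0472202     8.        ]
ledge fr [ 563.98809898 -245.34815225   25.        ]
ledge rr [ 472.09939218 -260.68128287   25.        ]
ledge rrb [ 458.28219826 -262.6938669    25.        ]
ledge fl [ 557.04979028 -196.76970964   25.        ]
ledge rl [ 464.46389669 -210.76817606   25.        ]
ledgerl2 [ 451.39601641 -213.75245252   25.        ]
ledge fr2 [ 551.78481907 -246.3770058    25.        ]
fl2 [ 543.27184947 -196.9735017    25.        ]
```

The nut shows at e2 (166,25): axis at about (583.7, 35.7), flats matching a wrench yaw of about −6°. The cheeks give a press yaw of about −2.8°, and about 139° remain to turn, so three strokes. I move above the nut.

>>> {"api": "play_rows", "payload": {
  "plan": [
    {"claw":-1,"delta_pos":[0,14.6,-31.6],"turn":[0,0,0]},
    {"claw":-1,"delta_pos":[0,14.6,-31.6],"turn":[0,0,0]},
    {"claw":-1,"delta_pos":[0,14.5,-31.6],"turn":[5.5,0,0]},
    {"claw":-1,"delta_pos":[20,0,0],"turn":[0,0,0]},
    {"claw":-1,"delta_pos":[0,0,0],"turn":[0,0,0]},
    {"claw":-1,"delta_pos":[0,0,0],"turn":[0,0,0]},
    {"claw":-1,"delta_pos":[0,0,0],"turn":[0,0,0]},
    {"claw":-1,"delta_pos":[0,0,0],"turn":[0,0,0]}
  ]
}}

```text
t: 6.75
tcp_pos: [494.8, 45.3, 121.8]
ee_rot: [[0.001, 0.995, -0.104], [0.0, -0.104, -0.995], [-1.0, 0.001, -0.0]]
wrist_force: [-0.5, -0.6, -2.8]
finger_gap: 0.154
```

```bash
python3 - <<'E'
from h import *
s=arm.observe();f=arm.grab_frame("wrist");print(s["t"],s["tcp_pos"],s["joint_pos"],s["ee_rot"],s["wrist_force"],s["wrist_torque"])
cv2.imwrite("pics/f1.png",f["color"]);crop(f["color"],240,0,400,130,5,"f1c.png")
E
```

```text
6.75 [494.7987511   45.33384165 121.7886756 ] [5.06171170e+00 1.90516263e+01 1.15505245e+02 4.05820424e-04
 4.53969144e+01 1.01043491e+02] [[ 8.02994565e-04  9.94554252e-01 -1.04217061e-01]
 [ 7.61871935e-05 -1.04217155e-01 -9.94554563e-01]
 [-9.99999675e-01  7.90681903e-04 -1.59458106e-04]] [-0.49705073 -0.58158611 -2.84336596] [ 0.00541172  0.07051199 -0.08585436]
```

View pics/f1c.png

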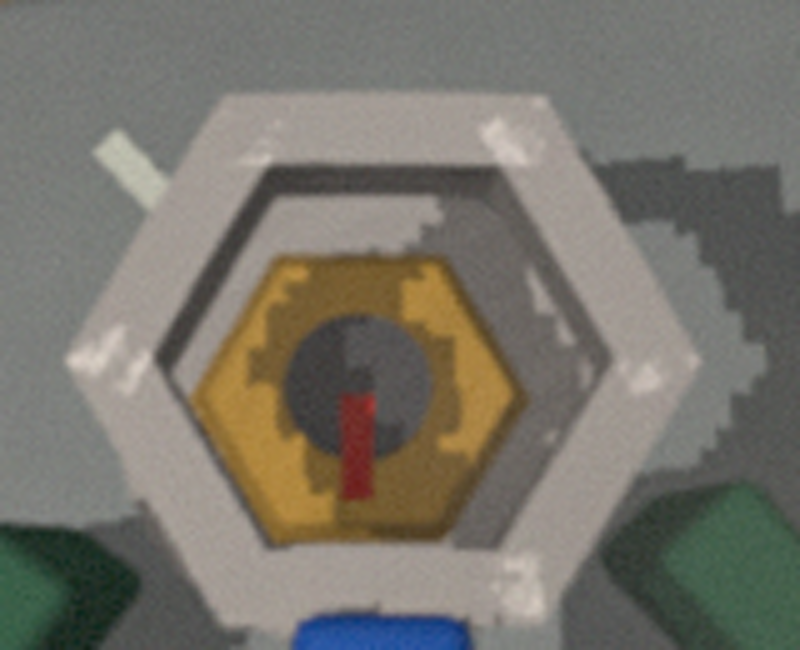

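```bash
python3 - <<'E'
from h import *
s=arm.observe();f=arm.grab_frame("wrist");R=s["ee_rot"]
P=lambda x,y,z:wonz(f,s,240+x/5,y/5,z)
z=s["tcp_pos"][2]
for tx in (0,1,2):
  print("ring",(P(65,360,z-tx)+P(700,360,z-tx))/2,(P(157,362,z-tx)+P(612,362,z-tx))/2, np.mean([P(*q,z-tx) for q in [(270,167),(497,167),(270,547),(497,547)]],0),np.linalg.norm(P(65,360,z-tx)-P(700,360,z-tx)))
print("stud",P(359,385,95),"r px 74", np.linalg.norm(P(285,385,95)-P(433,385,95)))
for zz in (84,86,88.5): 
  V=[P(*q,zz) for q in [(195,400),(525,398),(275,258),(440,258),(270,545),(440,540)]]
  print(zz,(V[0]+V[1])/2,np.linalg.norm(V[0]-V[1]),np.mean(V[2:],0), np.linalg.norm((V[2]+V[3]-V[4]-V[5])/2))
E
```

```text
ring [583.57144977  35.72683487 121.7003661 ] [583.05659059  35.6313325  121.7003661 ] [583.42797612  35.67530731 121.7003661 ] 49.08165855008117
ring [583.70006587  35.71034465 120.7003661 ] [583.18093788  35.61405045 120.7003661 ] [583.55540264  35.65838986 120.7003661 ] 49.48860506892595
ring [583.82868197  35.69385443 119.7003661 ] [583.30528517  35.5967684  119.7003661 ] [583.68282917  35.64147242 119.7003661 ] 49.89555158777074
stud [583.99184568  37.82096889  95.        ] r px 74 13.800278853902116
84 [583.96270139  37.87633375  84.        ] 33.173363181253556 [583.83568971  38.2605918   84.        ] 29.474151277672632
86 [583.76178432  37.87430456  86.        ] 32.75426938536779 [583.63637723  38.25370811  86.        ] 29.101791264852178
88.5 [583.51063797  37.87176808  88.5       ] 32.23040214051059 [583.38723662  38.24510351  88.5       ] 28.636341248826508
```

The hexes are parallel. The nut centre (crop 358,400) sits about 2 mm to +y of the ring centre once height is allowed for. I shift 2 mm and lower to just above the hex.

>>> {"api": "play_rows", "payload": {
  "plan": [
    {"claw":-1,"delta_pos":[0,-0.2,-2],"turn":[0,0,0]},
    {"claw":-1,"delta_pos":[10,0,0],"turn":[0,0,0]},
    {"claw":-1,"delta_pos":[8,0,0],"turn":[0,0,0]},
    {"claw":-1,"delta_pos":[0,0,0],"turn":[0,0,0]},
    {"claw":-1,"delta_pos":[0,0,0],"turn":[0,0,0]},
    {"claw":-1,"delta_pos":[0,0,0],"turn":[0,0,0]},
    {"claw":-1,"delta_pos":[0,0,0],"turn":[0,0,0]},
    {"claw":-1,"delta_pos":[0,0,0],"turn":[0,0,0]}
  ]
}}

```text
t: 7.85
tcp_pos: [494.6, 47.6, 103.4]
ee_rot: [[0.0, 0.995, -0.104], [-0.0, -0.104, -0.995], [-1.0, 0.0, -0.0]]
wrist_force: [-0.4, 0.2, -1.5]
finger_gap: 0.148
```

```bash
python3 - <<'E'
from h import *
s=arm.observe();f=arm.grab_frame("wrist");print(s["t"],s["tcp_pos"],s["wrist_force"],s["wrist_torque"])
crop(f["color"],240,0,400,130,5,"f2c.png")
E
```

```text
7.85 [494.64273892  47.63841452 103.43944521] [-0.36325114  0.17738487 -1.54978658] [-0.08563163  0.06830444  0.02702198]
```

View pics/f2c.png

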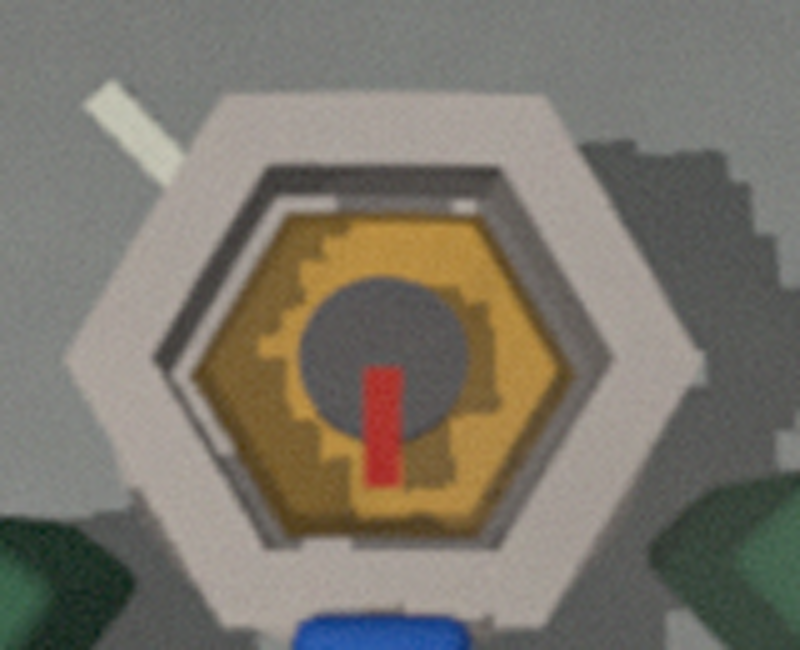

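```bash
python3 - <<'E'
from h import *
s=arm.observe();f=arm.grab_frame("wrist");R=s["ee_rot"]
P=lambda x,y,z:wonz(f,s,240+x/5,y/5,z)
z=s["tcp_pos"][2]
for tx in (1,2):
  print("ring",(P(65,360,z-tx)+P(702,362,z-tx))/2,(P(155,360,z-tx)+P(613,360,z-tx))/2, np.mean([P(*q,z-tx) for q in [(270,167),(497,167),(270,547),(497,547)]],0))
print("stud",P(384,360,95))
for zz in (84,86,88.5): 
  V=[P(*q,zz) for q in [(194,375),(573,373),(289,215),(480,217),(289,532),(478,535)]]
  print(zz,(V[0]+V[1])/2,np.linalg.norm(V[0]-V[1]),np.mean(V[2:],0), np.linalg.norm((V[2]+V[3]-V[4]-V[5])/2))
E
```

```text
ring [583.47988817  37.89984719 102.40523312] [583.21367366  37.89739095 102.40523312] [583.41866721  37.92030669 102.40523312]
ring [583.60734624  37.88278583 101.40523312] [583.33894204  37.8803094  101.40523312] [583.54562173  37.90341362 101.40523312]
stud [583.75874625  37.82159766  95.        ]
84 [584.10941465  37.77911951  84.        ] 33.70723986293671 [583.99898925  37.74914989  84.        ] 29.216558909039826
86 [583.87902136  37.81048056  86.        ] 33.225642972772704 [583.77017368  37.78093913  86.        ] 28.799123249249696
88.5 [583.59102975  37.84968187  88.5       ] 32.62364686006771 [583.48415422  37.82067569  88.5       ] 28.277328674512077
```

>>> {"api": "play_rows", "payload": {
  "plan": [
    {"claw":-1,"delta_pos":[5,0.3,0],"turn":[0,0,0]},
    {"claw":-1,"delta_pos":[5,0,0],"turn":[0,0,0]},
    {"claw":-1,"delta_pos":[4,0,0],"turn":[0,0,0]},
    {"claw":-1,"delta_pos":[3,0,0],"turn":[0,0,0]},
    {"claw":-1,"delta_pos":[1.5,0,0],"turn":[0,0,0]},
    {"claw":-1,"delta_pos":[0,0,0],"turn":[0,0,0]},
    {"claw":-1,"delta_pos":[0,0,0],"turn":[0,0,0]},
    {"claw":-1,"delta_pos":[0,0,0],"turn":[0,0,0]}
  ]
}}

```text
t: 8.95
tcp_pos: [495.0, 47.6, 84.9]
ee_rot: [[0.0, 0.995, -0.104], [0.0, -0.104, -0.995], [-1.0, 0.0, -0.0]]
wrist_force: [-0.6, 0.2, -2.8]
finger_gap: 0.147
```

```bash
python3 - <<'E'
from h import *
s=arm.observe();f=arm.grab_frame("wrist");print(s["t"],s["tcp_pos"],s["wrist_force"],s["wrist_torque"])
crop(f["color"],240,0,400,130,5,"f3c.png")
E
```

```text
8.95 [494.96463347  47.60722607  84.91770523] [-0.56212021  0.15628622 -2.83305255] [ 0.01908876  0.09018153 -0.06026175]
```

View pics/f3c.png

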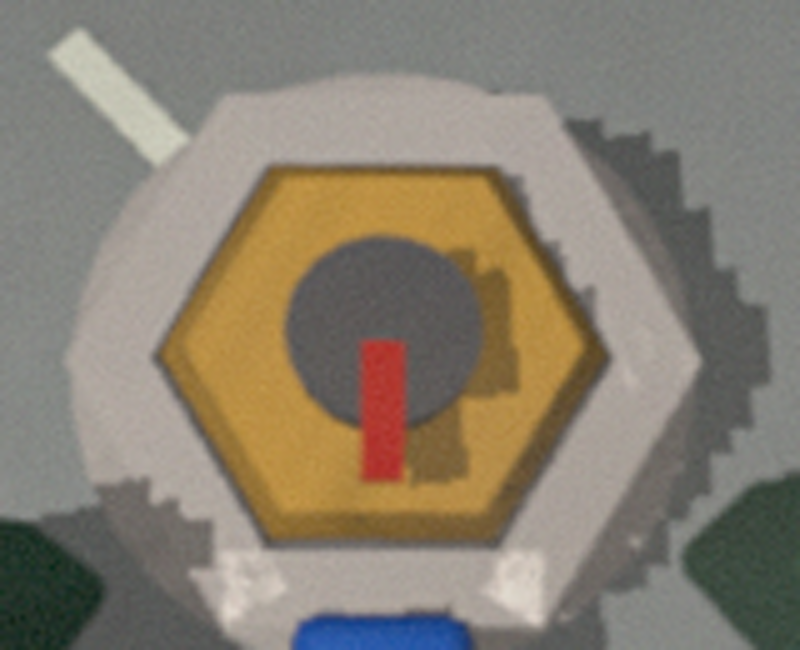

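The ring has gone cleanly over the hex, with even gaps all round (hole from (157,357) to (608,357)), and is about 1 mm above the flange. First stroke: 35° clockwise about the nut axis.

>>> {"api": "play_rows", "payload": {
  "plan": [
    {"claw":-1,"delta_pos":[1.2,0,0],"turn":[0,0,0]},
    {"claw":-1,"delta_pos":[0,0.4,-7.8],"turn":[5,0,0]},
    {"claw":-1,"delta_pos":[0,0.4,-7.8],"turn":[5,0,0]},
    {"claw":-1,"delta_pos":[0,0.4,-7.8],"turn":[5,0,0]},
    {"claw":-1,"delta_pos":[0,0.4,-7.8],"turn":[5,0,0]},
    {"claw":-1,"delta_pos":[0,0.4,-7.8],"turn":[5,0,0]},
    {"claw":-1,"delta_pos":[0,0.4,-7.8],"turn":[5,0,0]},
    {"claw":-1,"delta_pos":[0,0,0],"turn":[0,0,0]}
  ]
}}

```text
t: 10.0
tcp_pos: [512.1, 90.9, 83.8]
ee_rot: [[0.0, 0.81, -0.586], [-0.0, -0.586, -0.81], [-1.0, 0.0, -0.0]]
wrist_force: [-0.5, -2.0, 1.8]
finger_gap: 0.152
```

```bash
python3 - <<'E'
from h import *
s=arm.observe();f=arm.grab_frame("wrist");R=s["ee_rot"];print(s["t"],s["tcp_pos"],s["wrist_force"],s["wrist_torque"],"yaw",np.degrees(np.arctan2(R[1,1],R[0,1])),"ring",s["tcp_pos"]+R@[13,89.1,.5],s["joint_pos"])
cv2.imwrite("pics/g1.png",f["color"]);crop(f["color"],200,0,440,180,3.3,"g1c.png")
E
```

```text
10.0 [512.06611404  90.90779174  83.8192626 ] [-0.46308846 -2.03498632  1.75878508] [-0.16536903  0.03487043 -0.15173033] yaw -35.89271563547112 ring [583.959984    38.26505323  70.85494448] [ 9.90720603e+00  2.42979614e+01  1.13857237e+02 -1.34934459e-02
  4.18210576e+01  1.35809973e+02]
```

View pics/g1c.png

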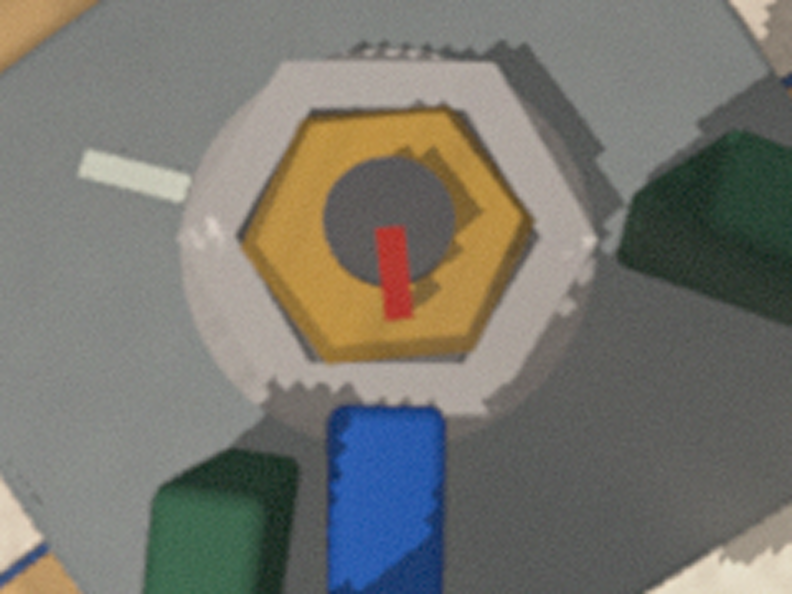

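The nut turns with the wrench, about 3–4° behind it (play), and the left cheek is still 4 mm off. I ease back 4°, lift clear and swing back 60°.

>>> {"api": "play_rows", "payload": {
  "plan": [
    {"claw":-1,"delta_pos":[-1,0.2,6.2],"turn":[-4,0,0]},
    {"claw":-1,"delta_pos":[-15,0,0],"turn":[0,0,0]},
    {"claw":-1,"delta_pos":[-15,0,0],"turn":[0,0,0]},
    {"claw":-1,"delta_pos":[0,1.3,15.5],"turn":[-10,0,0]},
    {"claw":-1,"delta_pos":[0,1.3,15.5],"turn":[-10,0,0]},
    {"claw":-1,"delta_pos":[0,1.3,15.5],"turn":[-10,0,0]},
    {"claw":-1,"delta_pos":[0,1.3,15.5],"turn":[-10,0,0]},
    {"claw":-1,"delta_pos":[0,1.3,15.5],"turn":[-10,0,0]}
  ]
}}

```text
t: 11.05
tcp_pos: [498.9, 10.5, 115.7]
ee_rot: [[0.001, 0.949, 0.315], [0.0, 0.315, -0.949], [-1.0, 0.001, -0.0]]
wrist_force: [-0.7, -0.0, -1.7]
finger_gap: 0.152
```

>>> {"api": "play_rows", "payload": {
  "plan": [
    {"claw":-1,"delta_pos":[0,1.3,15.5],"turn":[-10,0,0]},
    {"claw":-1,"delta_pos":[10,0,0],"turn":[0,0,0]},
    {"claw":-1,"delta_pos":[0,0,0],"turn":[0,0,0]},
    {"claw":-1,"delta_pos":[0,0,0],"turn":[0,0,0]},
    {"claw":-1,"delta_pos":[0,0,0],"turn":[0,0,0]},
    {"claw":-1,"delta_pos":[0,0,0],"turn":[0,0,0]},
    {"claw":-1,"delta_pos":[0,0,0],"turn":[0,0,0]},
    {"claw":-1,"delta_pos":[0,0,0],"turn":[0,0,0]}
  ]
}}

```text
t: 12.05
tcp_pos: [504.9, -3.5, 104.6]
ee_rot: [[0.0, 0.883, 0.47], [-0.0, 0.47, -0.883], [-1.0, 0.0, 0.0]]
wrist_force: [-0.2, -0.6, -2.7]
finger_gap: 0.147
```

```bash
python3 - <<'E'
from h import *
s=arm.observe();f=arm.grab_frame("wrist");R=s["ee_rot"];print(s["t"],s["tcp_pos"],s["wrist_force"],s["wrist_torque"],"yaw",np.degrees(np.arctan2(R[1,1],R[0,1])),"ring",s["tcp_pos"]+R@[13,89.1,.5],s["joint_pos"])
cv2.imwrite("pics/g2.png",f["color"]);crop(f["color"],240,0,400,130,5,"g2c.png")
E
```

```text
12.05 [504.91860794  -3.54369102 104.62146794] [-0.16621113 -0.62428396 -2.72892312] [-0.0131477   0.06932542  0.00468101] yaw 28.041741759659196 ring [583.7943372   37.90212867  91.62441584] [-5.72067862e-01  2.12714755e+01  1.15085187e+02 -5.83657909e-04
  4.36409677e+01  6.13866128e+01]
```

View pics/g2c.png

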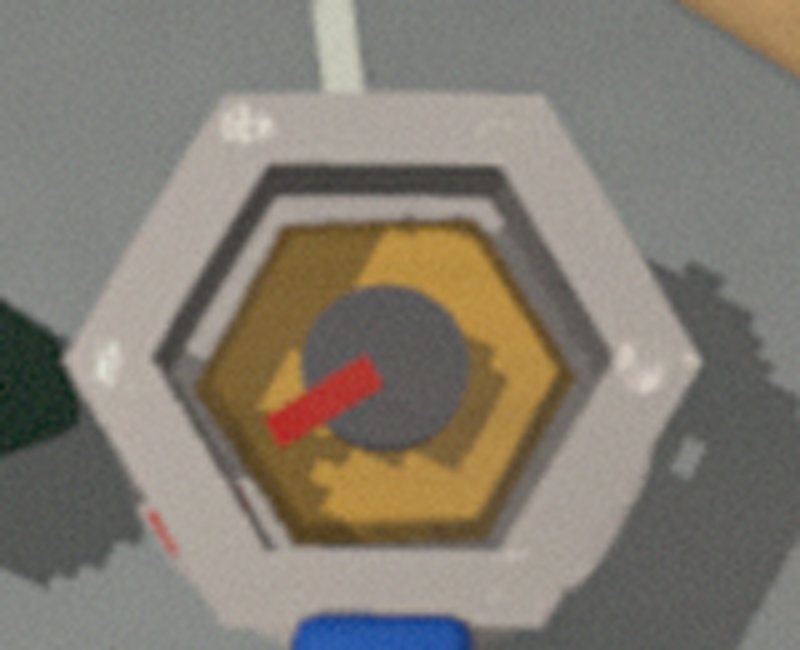

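>>> {"api": "play_rows", "payload": {
  "plan": [
    {"claw":-1,"delta_pos":[5,0,2.3],"turn":[-1.5,0,0]},
    {"claw":-1,"delta_pos":[5,0,0],"turn":[0,0,0]},
    {"claw":-1,"delta_pos":[5,0,0],"turn":[0,0,0]},
    {"claw":-1,"delta_pos":[3,0,0],"turn":[0,0,0]},
    {"claw":-1,"delta_pos":[2,0,0],"turn":[0,0,0]},
    {"claw":-1,"delta_pos":[1,0,0],"turn":[0,0,0]},
    {"claw":-1,"delta_pos":[0,0,0],"turn":[0,0,0]},
    {"claw":-1,"delta_pos":[0,0,0],"turn":[0,0,0]}
  ]
}}

```text
t: 13.1
tcp_pos: [506.1, -5.6, 83.8]
ee_rot: [[0.0, 0.87, 0.493], [0.0, 0.493, -0.87], [-1.0, 0.0, 0.0]]
wrist_force: [-0.7, 0.5, -1.0]
finger_gap: 0.149
```

```bash
cat > look.py <<'E'
from h import *
import sys
s=arm.observe();f=arm.grab_frame("wrist");R=s["ee_rot"];print(s["t"],s["tcp_pos"],"F",s["wrist_force"],"T",s["wrist_torque"],"yaw",np.degrees(np.arctan2(R[1,1],R[0,1])),"ring",s["tcp_pos"]+R@[13,89.1,.5],"j6",s["joint_pos"][5])
cv2.imwrite(f"pics/{sys.argv[1]}.png",f["color"]);crop(f["color"],200,0,440,180,3.3,sys.argv[1]+"c.png")
E
python3 look.py g3
```

```text
13.1 [506.13344559  -5.5705181   83.76600172] F [-0.71579004  0.53100862 -0.97701289] T [ 0.01124328  0.02511101 -0.04081573] yaw 29.545261583822157 ring [583.89833874  37.93094713  70.79280183] j6 59.651821763554366
```

View pics/g3c.png

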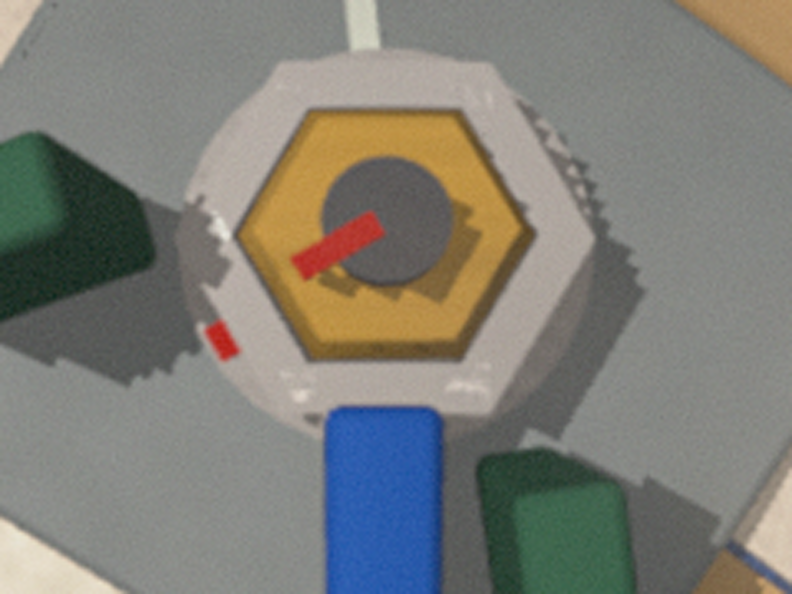

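Seated evenly again (nut centre (387,238) in the crop, red stripe about 113–115° short of white). Second stroke: 70°.

>>> {"api": "play_rows", "payload": {
  "plan": [
    {"claw":-1,"delta_pos":[0,0.7,-10.9],"turn":[7,0,0]},
    {"claw":-1,"delta_pos":[0,0.7,-10.9],"turn":[7,0,0]},
    {"claw":-1,"delta_pos":[0,0.7,-10.9],"turn":[7,0,0]},
    {"claw":-1,"delta_pos":[0,0.7,-10.9],"turn":[7,0,0]},
    {"claw":-1,"delta_pos":[0,0.7,-10.9],"turn":[7,0,0]},
    {"claw":-1,"delta_pos":[0,0.7,-10.9],"turn":[7,0,0]},
    {"claw":-1,"delta_pos":[0,0.7,-10.9],"turn":[7,0,0]},
    {"claw":-1,"delta_pos":[0,0,0],"turn":[0,0,0]}
  ]
}}

```text
t: 14.15
tcp_pos: [500.0, 68.4, 83.7]
ee_rot: [[0.001, 0.943, -0.331], [-0.0, -0.331, -0.943], [-1.0, 0.001, 0.0]]
wrist_force: [0.9, -4.0, -1.9]
finger_gap: 0.152
```

```bash
python3 look.py g4
```

```text
14.15 [499.99272023  68.39970274  83.65104758] F [ 0.91256407 -4.03286847 -1.85586825] T [-0.6295665  -0.19161359 -0.15244134] yaw -19.35675367431729 ring [583.89708439  38.39007299  70.70733105] j6 117.02836865296979
```

View pics/g4c.png

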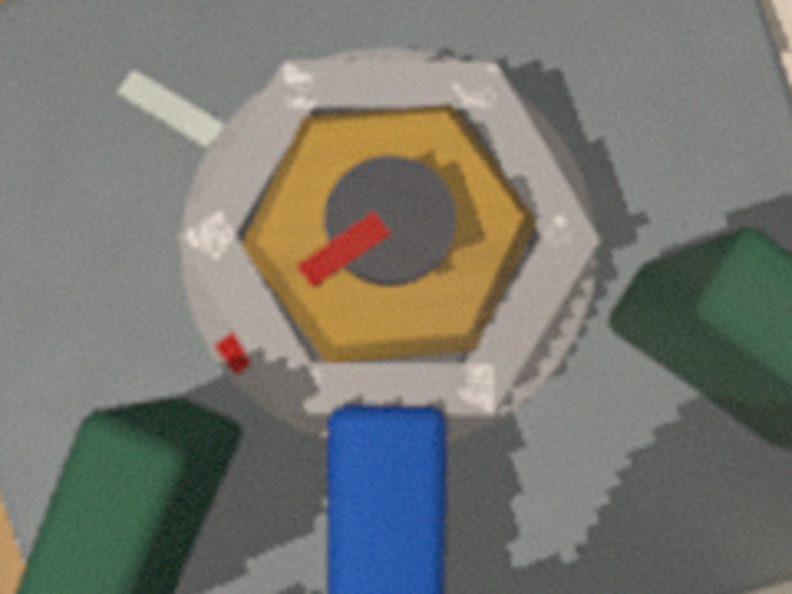

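>>> {"api": "play_rows", "payload": {
  "plan": [
    {"claw":-1,"delta_pos":[0,0.7,-10.9],"turn":[7,0,0]},
    {"claw":-1,"delta_pos":[0,0.7,-10.9],"turn":[7,0,0]},
    {"claw":-1,"delta_pos":[0,0.7,-10.9],"turn":[7,0,0]},
    {"claw":-1,"delta_pos":[0,0,0],"turn":[0,0,0]},
    {"claw":-1,"delta_pos":[-0.5,0.2,6.2],"turn":[-4,0,0]},
    {"claw":-1,"delta_pos":[-15,0,0],"turn":[0,0,0]},
    {"claw":-1,"delta_pos":[-15,0,0],"turn":[0,0,0]},
    {"claw":-1,"delta_pos":[0,0,0],"turn":[0,0,0]}
  ]
}}

```text
t: 15.2
tcp_pos: [513.2, 92.0, 115.8]
ee_rot: [[0.003, 0.804, -0.594], [0.001, -0.594, -0.804], [-1.0, 0.002, -0.002]]
wrist_force: [-0.1, -0.3, -1.1]
finger_gap: 0.151
```

```bash
python3 look.py g5
```

```text
15.2 [513.18673693  91.96675927 115.8027512 ] F [-0.06865648 -0.28272788 -1.09326596] T [-0.01733316  0.03668826 -0.00838194] yaw -36.46973924822182 ring [584.57626325  38.61254453 102.96050447] j6 136.44775312840565
```

View pics/g5c.png

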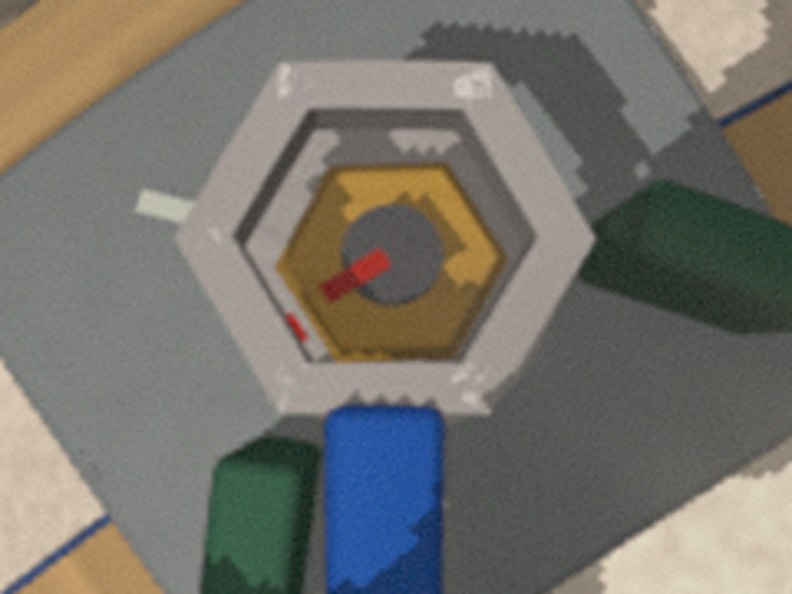

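Lifted 32 mm, the ring is clear, and the nut has about 49° left (0.85 rad). I swing back 60°.

>>> {"api": "play_rows", "payload": {
  "plan": [
    {"claw":-1,"delta_pos":[0,1.3,15.5],"turn":[-10,0,0]},
    {"claw":-1,"delta_pos":[0,1.3,15.5],"turn":[-10,0,0]},
    {"claw":-1,"delta_pos":[0,1.3,15.5],"turn":[-10,0,0]},
    {"claw":-1,"delta_pos":[0,1.3,15.5],"turn":[-10,0,0]},
    {"claw":-1,"delta_pos":[0,1.3,15.5],"turn":[-10,0,0]},
    {"claw":-1,"delta_pos":[0,1.3,15.5],"turn":[-10,0,0]},
    {"claw":-1,"delta_pos":[10,0,0],"turn":[0,0,0]},
    {"claw":-1,"delta_pos":[0,0,0],"turn":[0,0,0]}
  ]
}}

```text
t: 16.25
tcp_pos: [500.7, 3.4, 102.8]
ee_rot: [[-0.003, 0.918, 0.396], [0.0, 0.396, -0.918], [-1.0, -0.002, -0.001]]
wrist_force: [-0.4, 0.3, -2.7]
finger_gap: 0.152
```

```bash
python3 look.py g6
```

```text
16.25 [500.69009642   3.42473559 102.84832471] F [-0.38645099  0.34805501 -2.6630243 ] T [-0.00512501  0.05516823 -0.0309518 ] yaw 23.301967955389493 ring [582.68727335  38.21338306  89.64707542] j6 66.90217260611072
```

View pics/g6c.png

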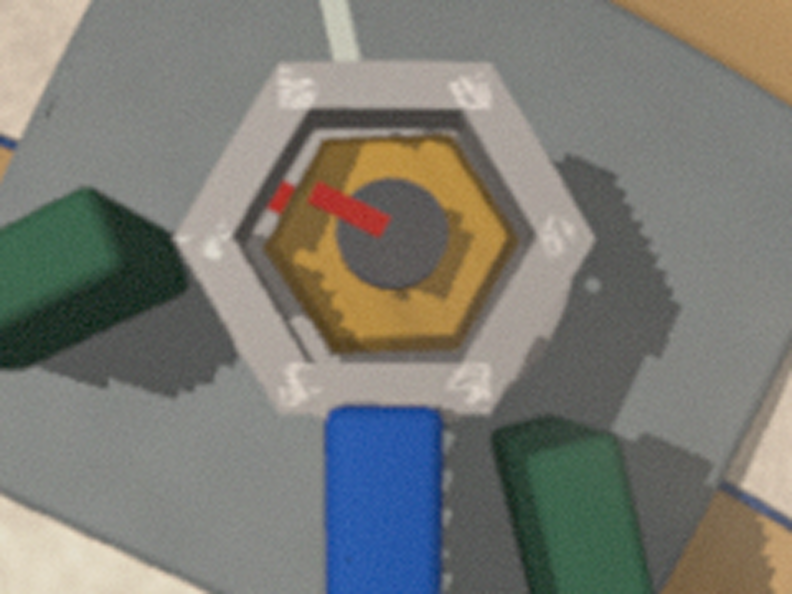

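>>> {"api": "play_rows", "payload": {
  "plan": [
    {"claw":-1,"delta_pos":[0,0.9,0.7],"turn":[-0.5,0,0]},
    {"claw":-1,"delta_pos":[5,0,0],"turn":[0,0,0]},
    {"claw":-1,"delta_pos":[5,0,0],"turn":[0,0,0]},
    {"claw":-1,"delta_pos":[5,0,0],"turn":[0,0,0]},
    {"claw":-1,"delta_pos":[3,0,0],"turn":[0,0,0]},
    {"claw":-1,"delta_pos":[1.2,0,0],"turn":[0,0,0]},
    {"claw":-1,"delta_pos":[0,0,0],"turn":[0,0,0]},
    {"claw":-1,"delta_pos":[0,0,0],"turn":[0,0,0]}
  ]
}}

```text
t: 17.3
tcp_pos: [502.6, 2.7, 84.8]
ee_rot: [[-0.001, 0.913, 0.407], [-0.0, 0.407, -0.913], [-1.0, -0.001, -0.0]]
wrist_force: [-1.6, -3.6, -3.4]
finger_gap: 0.15
```

```bash
python3 look.py g7
```

```text
17.3 [502.63776578   2.70596217  84.82475854] F [-1.62979617 -3.55932229 -3.4194698 ] T [-0.56332437  0.40540454 -0.10883341] yaw 24.046977144562874 ring [584.20060914  38.55510484  71.77096395] j6 66.09982346667904
```

View pics/g7c.png

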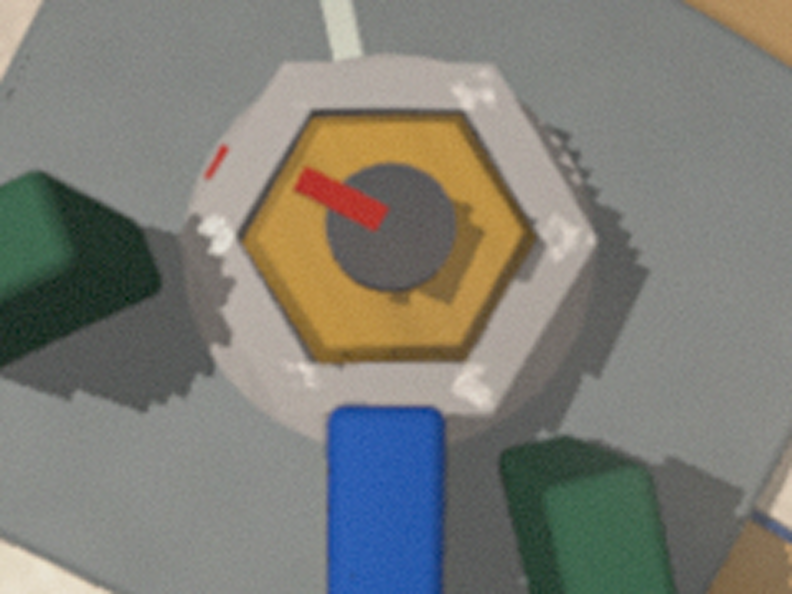

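Seated, with a slight side load; I ease that and drive 42°, stopping short of home.

>>> {"api": "play_rows", "payload": {
  "plan": [
    {"claw":-1,"delta_pos":[1,-0.5,0.3],"turn":[0,0,0]},
    {"claw":-1,"delta_pos":[0,0.7,-10.9],"turn":[7,0,0]},
    {"claw":-1,"delta_pos":[0,0.7,-10.9],"turn":[7,0,0]},
    {"claw":-1,"delta_pos":[0,0.7,-10.9],"turn":[7,0,0]},
    {"claw":-1,"delta_pos":[0,0.7,-10.9],"turn":[7,0,0]},
    {"claw":-1,"delta_pos":[0,0.7,-10.9],"turn":[7,0,0]},
    {"claw":-1,"delta_pos":[0,0.7,-10.9],"turn":[7,0,0]},
    {"claw":-1,"delta_pos":[0,0,0],"turn":[0,0,0]}
  ]
}}

```text
t: 18.35
tcp_pos: [499.4, 66.6, 83.9]
ee_rot: [[-0.0, 0.952, -0.307], [-0.0, -0.307, -0.952], [-1.0, -0.0, 0.0]]
wrist_force: [-0.9, -5.1, -1.7]
finger_gap: 0.151
```

```bash
cat >> look.py <<'E'
F=s["wrist_force"];T=s["wrist_torque"];r=(s["tcp_pos"]-np.array([583.8,37.9,71]))/1000
M=-(r[0]*F[1]-r[1]*F[0]); print("Fperp",F@R[:,2],"Falong",F@R[:,1],"Mforce",M,"Mtot",M-T[2])
E
python3 look.py g8
```

```text
18.35 [499.40097994  66.56113415  83.86357383] F [-0.94371064 -5.10289009 -1.74317787] T [-0.75351967  0.25180313 -0.37968734] yaw -17.87158996276857 ring [584.04706495  38.73905696  70.86233107] j6 115.31330629752419
Fperp 5.145869593775491 Falong 0.6678521435691406 Mforce -0.4577267401815733 Mtot -0.07803939761802092
```

View pics/g8c.png

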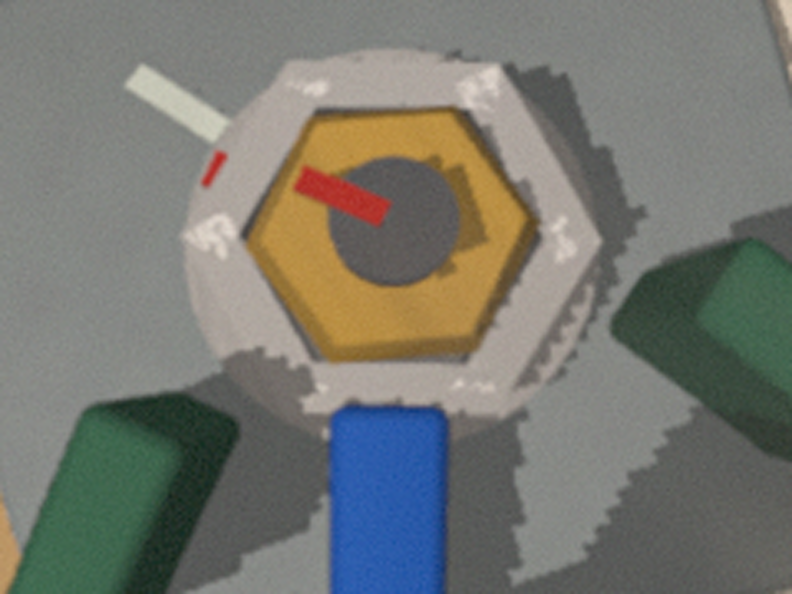

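The red stripe (215,168) is still about 10° short of the white one. Going on in small steps, with a little extra tool yaw to cancel the couple of 0.38 N m.

>>> {"api": "play_rows", "payload": {
  "plan": [
    {"claw":-1,"delta_pos":[0,0.1,-3],"turn":[2.3,0,0]},
    {"claw":-1,"delta_pos":[0,0.1,-3],"turn":[2.3,0,0]},
    {"claw":-1,"delta_pos":[0,0.1,-3],"turn":[2.3,0,0]},
    {"claw":-1,"delta_pos":[0,0,0],"turn":[0,0,0]},
    {"claw":-1,"delta_pos":[0,0,0],"turn":[0,0,0]},
    {"claw":-1,"delta_pos":[0,0,0],"turn":[0,0,0]},
    {"claw":-1,"delta_pos":[0,0,0],"turn":[0,0,0]},
    {"claw":-1,"delta_pos":[0,0,0],"turn":[0,0,0]}
  ]
}}

```text
t: 19.4
tcp_pos: [502.8, 74.8, 83.9]
ee_rot: [[-0.0, 0.908, -0.42], [0.0, -0.42, -0.908], [-1.0, -0.0, -0.0]]
wrist_force: [-2.1, 4.2, -1.1]
finger_gap: 0.149
```

```bash
python3 look.py g9
```

```text
19.4 [502.78675462  74.82929382  83.89176287] F [-2.06213804  4.18242916 -1.12846526] T [0.76311061 0.34897427 0.5105435 ] yaw -24.825860461733964 ring [583.44287522  36.96850515  70.88365416] j6 123.1010971326045
Fperp -2.9298995936268843 Falong -3.627512425666797 Mforce 0.2626788582840027 Mtot -0.2478646404291931
```

View pics/g9c.png

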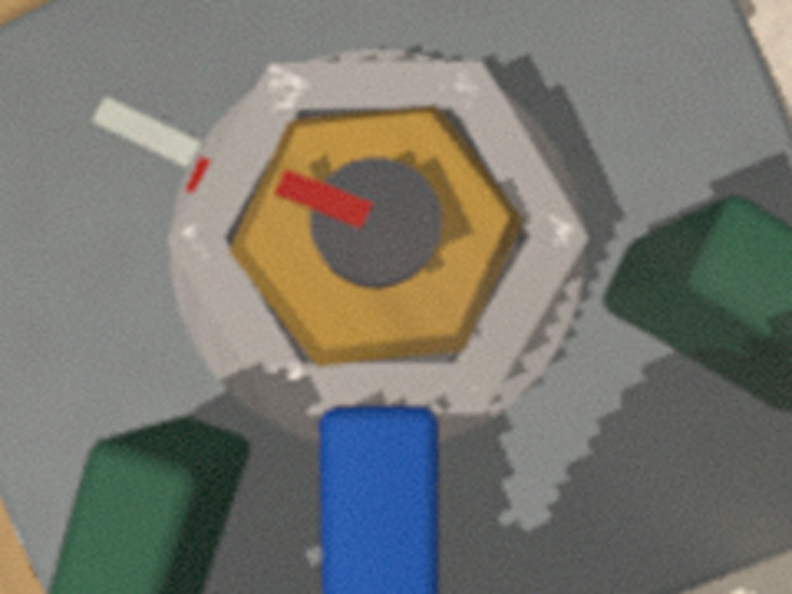

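Now |Mtot| equals the given friction, 0.25 N m, so this net moment measure is trustworthy. The red stripe is about 6° short of white.

>>> {"api": "play_rows", "payload": {
  "plan": [
    {"claw":-1,"delta_pos":[0,0.1,-2.8],"turn":[1.5,0,0]},
    {"claw":-1,"delta_pos":[0,0.1,-2.8],"turn":[1.5,0,0]},
    {"claw":-1,"delta_pos":[0,0,0],"turn":[0,0,0]},
    {"claw":-1,"delta_pos":[0,0,0],"turn":[0,0,0]},
    {"claw":-1,"delta_pos":[0,0,0],"turn":[0,0,0]},
    {"claw":-1,"delta_pos":[0,0,0],"turn":[0,0,0]},
    {"claw":-1,"delta_pos":[0,0,0],"turn":[0,0,0]},
    {"claw":-1,"delta_pos":[0,0,0],"turn":[0,0,0]}
  ]
}}

```text
t: 20.45
tcp_pos: [505.2, 79.6, 83.8]
ee_rot: [[-0.0, 0.884, -0.467], [-0.0, -0.467, -0.884], [-1.0, -0.0, 0.0]]
wrist_force: [-5.0, 1.8, -1.6]
finger_gap: 0.154
```

```bash
python3 look.py g10
```

```text
20.45 [505.16263811  79.601087    83.79528977] F [-5.03746425  1.80780932 -1.5922684 ] T [0.30867458 0.73657636 0.18663729] yaw -27.85420187937886 ring [583.69944733  37.52881017  70.75868285] j6 126.63807708074005
Fperp 0.7548315557872839 Falong -5.297813950411297 Mforce -0.06790637915057487 Mtot -0.25454366541452383
```

View pics/g10c.png

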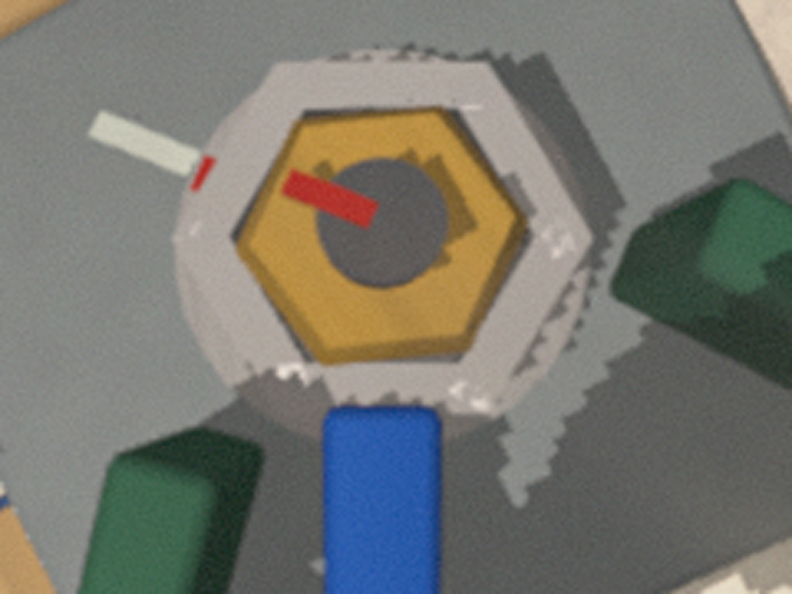

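>>> {"api": "play_rows", "payload": {
  "plan": [
    {"claw":-1,"delta_pos":[0,-0.4,-1.4],"turn":[0.7,0,0]},
    {"claw":-1,"delta_pos":[0,0,-1.4],"turn":[0.7,0,0]},
    {"claw":-1,"delta_pos":[0,0,0],"turn":[0,0,0]},
    {"claw":-1,"delta_pos":[0,0,0],"turn":[0,0,0]},
    {"claw":-1,"delta_pos":[0,0,0],"turn":[0,0,0]},
    {"claw":-1,"delta_pos":[0,0,0],"turn":[0,0,0]},
    {"claw":-1,"delta_pos":[0,0,0],"turn":[0,0,0]},
    {"claw":-1,"delta_pos":[0,0,0],"turn":[0,0,0]}
  ]
}}

```text
t: 21.5
tcp_pos: [506.4, 82.2, 83.9]
ee_rot: [[0.0, 0.872, -0.489], [-0.0, -0.489, -0.872], [-1.0, 0.0, -0.0]]
wrist_force: [-2.9, -4.1, -2.0]
finger_gap: 0.153
```

```bash
python3 look.py g11
```

```text
21.5 [506.44907073  82.23953571  83.89403486] F [-2.91471587 -4.1320529  -1.97675667] T [-0.59267429  0.45765398 -0.1606292 ] yaw -29.253043842187328 ring [583.94361852  38.26229303  70.90722661] j6 128.31672726954736
Fperp 5.0294571411272635 Falong -0.5240948261448736 Mforce -0.4488552800516783 Mtot -0.28822607767622566
```

View pics/g11c.png

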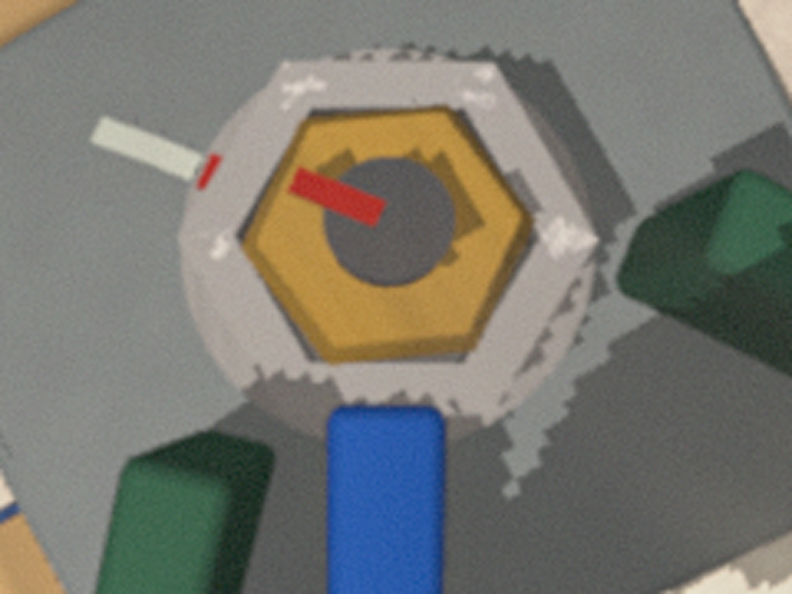

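>>> {"api": "play_rows", "payload": {
  "plan": [
    {"claw":-1,"delta_pos":[0,0,-0.5],"turn":[0.3,0,0]},
    {"claw":-1,"delta_pos":[0,0,-0.5],"turn":[0.3,0,0]},
    {"claw":-1,"delta_pos":[0,0,0],"turn":[0,0,0]},
    {"claw":-1,"delta_pos":[0,0,0],"turn":[0,0,0]},
    {"claw":-1,"delta_pos":[0,0,0],"turn":[0,0,0]},
    {"claw":-1,"delta_pos":[0,0,0],"turn":[0,0,0]},
    {"claw":-1,"delta_pos":[0,0,0],"turn":[0,0,0]},
    {"claw":-1,"delta_pos":[0,0,0],"turn":[0,0,0]}
  ]
}}

```text
t: 22.55
tcp_pos: [507.0, 83.2, 83.9]
ee_rot: [[0.0, 0.867, -0.498], [-0.0, -0.498, -0.867], [-1.0, 0.0, -0.0]]
wrist_force: [-1.9, -4.3, -2.0]
finger_gap: 0.152
```

```bash
python3 look.py g12
```

```text
22.55 [506.96824828  83.16993382  83.92908662] F [-1.8786265  -4.32917935 -2.01840078] T [-0.74577768  0.29686473 -0.18824565] yaw -29.848676717343864 ring [584.00240757  38.38995041  70.94635241] j6 129.00336869808618
Fperp 4.690074285973103 Falong 0.5248746828303503 Mforce -0.41766373022389 Mtot -0.22941808334716737
```

Still only friction. Another millimetre.

>>> {"api": "play_rows", "payload": {
  "plan": [
    {"claw":-1,"delta_pos":[0,0,-0.5],"turn":[0.4,0,0]},
    {"claw":-1,"delta_pos":[0,0,-0.5],"turn":[0.4,0,0]},
    {"claw":-1,"delta_pos":[0,0,0],"turn":[0,0,0]},
    {"claw":-1,"delta_pos":[0,0,0],"turn":[0,0,0]},
    {"claw":-1,"delta_pos":[0,0,0],"turn":[0,0,0]},
    {"claw":-1,"delta_pos":[0,0,0],"turn":[0,0,0]},
    {"claw":-1,"delta_pos":[0,0,0],"turn":[0,0,0]},
    {"claw":-1,"delta_pos":[0,0,0],"turn":[0,0,0]}
  ]
}}

```text
t: 23.6
tcp_pos: [507.5, 84.1, 83.9]
ee_rot: [[0.0, 0.86, -0.51], [0.0, -0.51, -0.86], [-1.0, 0.0, -0.0]]
wrist_force: [-0.4, -4.1, -2.0]
finger_gap: 0.154
```

```bash
python3 look.py g13
```

```text
23.6 [507.48828299  84.0576866   83.93778055] F [-0.42992994 -4.07579515 -1.96704018] T [-0.63842794  0.11449726 -0.04074194] yaw -30.647832562069993 ring [583.89102119  38.20844302  70.95592943] j6 129.88583815510958
Fperp 3.7259647009350294 Falong 1.7073981122325337 Mforce -0.33087549731110893 Mtot -0.2901335532548657
```

View pics/g13c.png

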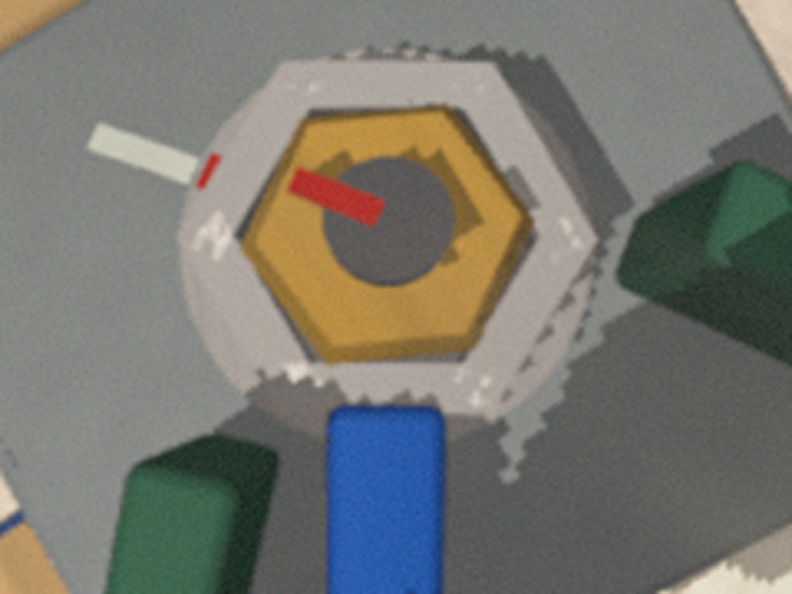

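>>> {"api": "play_rows", "payload": {
  "plan": [
    {"claw":-1,"delta_pos":[0,0,-0.6],"turn":[0.3,0,0]},
    {"claw":-1,"delta_pos":[0,0,-0.6],"turn":[0.3,0,0]},
    {"claw":-1,"delta_pos":[0,0,0],"turn":[0,0,0]},
    {"claw":-1,"delta_pos":[0,0,0],"turn":[0,0,0]},
    {"claw":-1,"delta_pos":[0,0,0],"turn":[0,0,0]},
    {"claw":-1,"delta_pos":[0,0,0],"turn":[0,0,0]},
    {"claw":-1,"delta_pos":[0,0,0],"turn":[0,0,0]},
    {"claw":-1,"delta_pos":[0,0,0],"turn":[0,0,0]}
  ]
}}

```text
t: 24.65
tcp_pos: [508.0, 85.0, 83.9]
ee_rot: [[-0.0, 0.855, -0.519], [-0.0, -0.519, -0.855], [-1.0, 0.0, 0.0]]
wrist_force: [0.3, -6.0, -1.7]
finger_gap: 0.149
```

```bash
python3 look.py g14
```

```text
24.65 [508.00349804  84.97612593  83.88190307] F [ 0.26794573 -6.02250654 -1.68716472] T [-0.84733296  0.08036413 -0.14886761] yaw -31.260368002181888 ring [583.90826276  38.30993609  70.88985095] j6 130.6071592746498
Fperp 5.008843440420642 Falong 3.3541427553522385 Mforce -0.44387108176311685 Mtot -0.2950034732508027
```

>>> {"api": "play_rows", "payload": {
  "plan": [
    {"claw":-1,"delta_pos":[0,0.2,-0.6],"turn":[0.4,0,0]},
    {"claw":-1,"delta_pos":[0,0.2,-0.6],"turn":[0.4,0,0]},
    {"claw":-1,"delta_pos":[0,0,0],"turn":[0,0,0]},
    {"claw":-1,"delta_pos":[0,0,0],"turn":[0,0,0]},
    {"claw":-1,"delta_pos":[0,0,0],"turn":[0,0,0]},
    {"claw":-1,"delta_pos":[0,0,0],"turn":[0,0,0]},
    {"claw":-1,"delta_pos":[0,0,0],"turn":[0,0,0]},
    {"claw":-1,"delta_pos":[0,0,0],"turn":[0,0,0]}
  ]
}}

```text
t: 25.7
tcp_pos: [508.6, 85.9, 83.8]
ee_rot: [[-0.001, 0.848, -0.531], [-0.0, -0.531, -0.848], [-1.0, -0.001, 0.0]]
wrist_force: [-2.9, -3.9, -1.9]
finger_gap: 0.152
```

```bash
python3 look.py g15
```

```text
25.7 [508.61686193  85.87647998  83.78772427] F [-2.86239736 -3.87333151 -1.85234477] T [-0.67667906  0.38879249 -0.07830357] yaw -32.05017593250603 ring [583.86274354  38.16988136  70.74173835] j6 131.46296149976067
Fperp 4.801192266810602 Falong -0.36973225077810634 Mforce -0.42853696715982503 Mtot -0.3502333999504406
```

View pics/g15c.png

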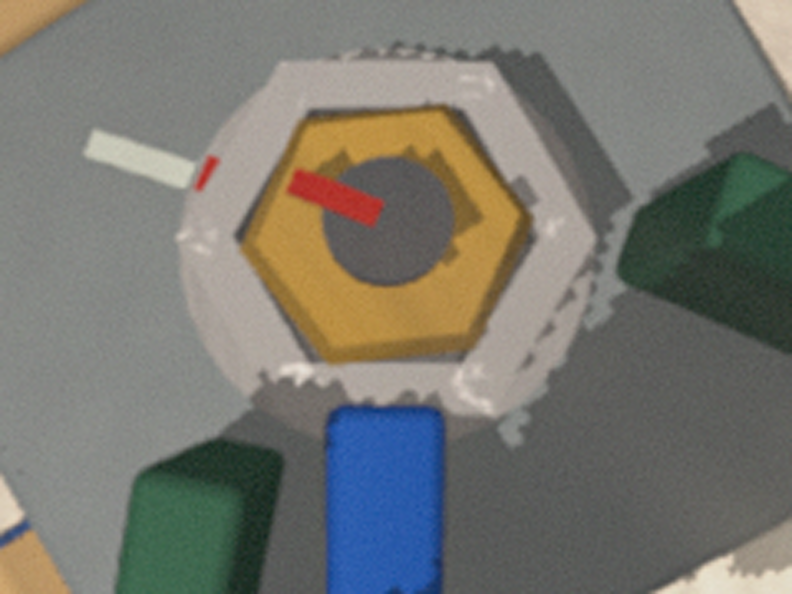

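>>> {"api": "play_rows", "payload": {
  "plan": [
    {"claw":-1,"delta_pos":[0,0,-0.6],"turn":[0.3,0,0]},
    {"claw":-1,"delta_pos":[0,0,-0.6],"turn":[0.3,0,0]},
    {"claw":-1,"delta_pos":[0,0,0],"turn":[0,0,0]},
    {"claw":-1,"delta_pos":[0,0,0],"turn":[0,0,0]},
    {"claw":-1,"delta_pos":[0,0,0],"turn":[0,0,0]},
    {"claw":-1,"delta_pos":[0,0,0],"turn":[0,0,0]},
    {"claw":-1,"delta_pos":[0,0,0],"turn":[0,0,0]},
    {"claw":-1,"delta_pos":[0,0,0],"turn":[0,0,0]}
  ]
}}

```text
t: 26.75
tcp_pos: [509.1, 86.7, 83.7]
ee_rot: [[-0.001, 0.842, -0.539], [-0.0, -0.539, -0.842], [-1.0, -0.001, 0.001]]
wrist_force: [-2.7, -6.1, -1.8]
finger_gap: 0.154
```

```bash
python3 look.py g16
```

```text
26.75 [509.14720853  86.72058368  83.73675186] F [-2.7178673  -6.09798079 -1.7888071 ] T [-0.95434658  0.43663114 -0.06939678] yaw -32.64383427707779 ring [583.89149092  38.23333719  70.6853467 ] j6 132.16157408894912
Fperp 6.599424625575746 Falong 1.0018300303825323 Mforce -0.587919156512204 Mtot -0.5185223774210803
```

The net moment has risen to 0.52 N m, so the nut has met its stop. Next small step.

>>> {"api": "play_rows", "payload": {
  "plan": [
    {"claw":-1,"delta_pos":[0,0,-0.5],"turn":[0.2,0,0]},
    {"claw":-1,"delta_pos":[0,0,-0.5],"turn":[0.2,0,0]},
    {"claw":-1,"delta_pos":[0,0,0],"turn":[0,0,0]},
    {"claw":-1,"delta_pos":[0,0,0],"turn":[0,0,0]},
    {"claw":-1,"delta_pos":[0,0,0],"turn":[0,0,0]},
    {"claw":-1,"delta_pos":[0,0,0],"turn":[0,0,0]},
    {"claw":-1,"delta_pos":[0,0,0],"turn":[0,0,0]},
    {"claw":-1,"delta_pos":[0,0,0],"turn":[0,0,0]}
  ]
}}

```text
t: 27.8
tcp_pos: [509.5, 87.4, 83.7]
ee_rot: [[-0.001, 0.838, -0.545], [-0.001, -0.545, -0.838], [-1.0, -0.001, 0.001]]
wrist_force: [-3.1, -7.0, -1.8]
finger_gap: 0.152
```

```bash
python3 look.py g17
```

```text
27.8 [509.53930154  87.35719366  83.68645448] F [-3.14016808 -7.0172666  -1.83459256] T [-1.16218048  0.50059894 -0.13039809] yaw -33.044095485829594 ring [583.93905578  38.34512589  70.62683039] j6 132.64754735161645
Fperp 7.592338167066459 Falong 1.195395786548313 Mforce -0.676411019665607 Mtot -0.5460129326352218
```

View pics/g17c.png

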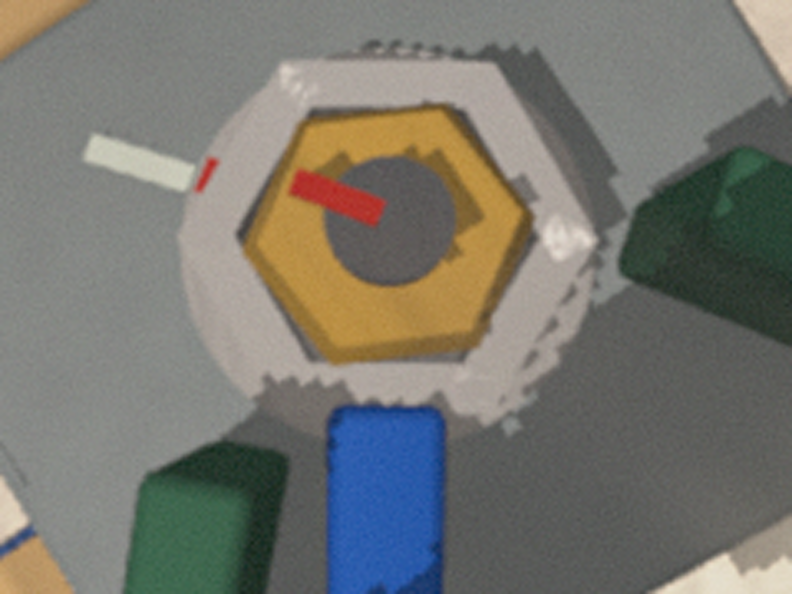

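>>> {"api": "play_rows", "payload": {
  "plan": [
    {"claw":-1,"delta_pos":[0,0,-0.5],"turn":[0.3,0,0]},
    {"claw":-1,"delta_pos":[0,0,-0.5],"turn":[0.3,0,0]},
    {"claw":-1,"delta_pos":[0,0,0],"turn":[0,0,0]},
    {"claw":-1,"delta_pos":[0,0,0],"turn":[0,0,0]},
    {"claw":-1,"delta_pos":[0,0,0],"turn":[0,0,0]},
    {"claw":-1,"delta_pos":[0,0,0],"turn":[0,0,0]},
    {"claw":-1,"delta_pos":[0,0,0],"turn":[0,0,0]},
    {"claw":-1,"delta_pos":[0,0,0],"turn":[0,0,0]}
  ]
}}

```text
t: 28.85
tcp_pos: [510.0, 88.1, 83.7]
ee_rot: [[-0.001, 0.833, -0.554], [-0.001, -0.554, -0.833], [-1.0, -0.001, 0.001]]
wrist_force: [-2.5, -6.7, -0.6]
finger_gap: 0.151
```

```bash
python3 look.py g18
```

```text
28.85 [510.01532924  88.11482975  83.6501289 ] F [-2.47273875 -6.72421447 -0.60386339] T [-1.2675536   0.48978158 -0.03051594] yaw -33.63337348969217 ring [583.90525017  38.33767215  70.58972439] j6 133.32579188137169
Fperp 6.967299974588439 Falong 1.665999835835795 Mforce -0.6203121060156673 Mtot -0.5897961653342093
```

>>> {"api": "play_rows", "payload": {
  "plan": [
    {"claw":-1,"delta_pos":[0,0,-0.6],"turn":[0.3,0,0]},
    {"claw":-1,"delta_pos":[0,0,-0.6],"turn":[0.3,0,0]},
    {"claw":-1,"delta_pos":[0,0,0],"turn":[0,0,0]},
    {"claw":-1,"delta_pos":[0,0,0],"turn":[0,0,0]},
    {"claw":-1,"delta_pos":[0,0,0],"turn":[0,0,0]},
    {"claw":-1,"delta_pos":[0,0,0],"turn":[0,0,0]},
    {"claw":-1,"delta_pos":[0,0,0],"turn":[0,0,0]},
    {"claw":-1,"delta_pos":[0,0,0],"turn":[0,0,0]}
  ]
}}

```text
t: 29.9
tcp_pos: [510.5, 88.9, 83.6]
ee_rot: [[-0.002, 0.827, -0.563], [-0.001, -0.563, -0.827], [-1.0, -0.001, 0.002]]
wrist_force: [-2.8, -8.2, -0.5]
finger_gap: 0.15
```

```bash
python3 look.py g19
```

```text
29.9 [510.5428364   88.9029041   83.62758795] F [-2.78788002 -8.17593193 -0.53469958] T [-1.45585898  0.46684994 -0.03668076] yaw -34.23218691056249 ring [583.90467807  38.35245537  70.56036484] j6 134.02247436082467
Fperp 8.326899254312695 Falong 2.2948411131209343 Mforce -0.7411355604065891 Mtot -0.7044548034984414
```

View pics/g19c.png

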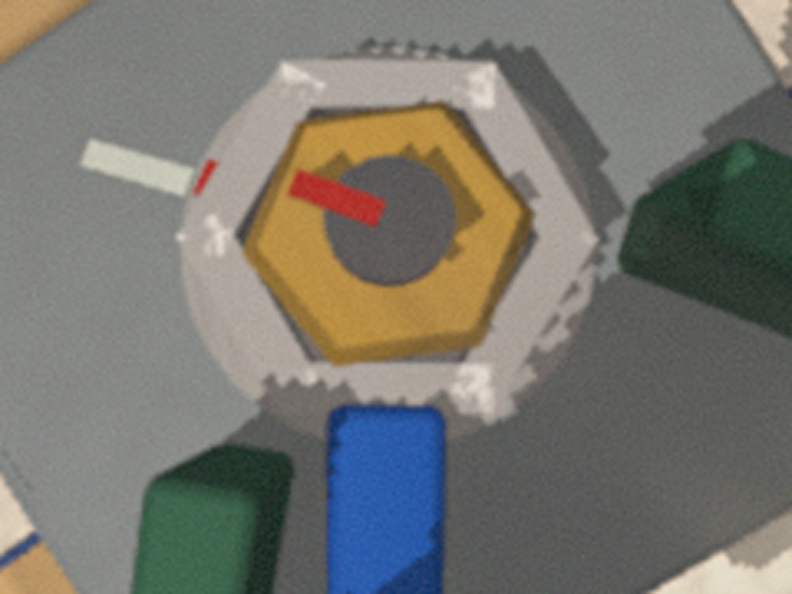

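Rising steadily, about 0.1 N m per mm; the contact is soft. I continue with slightly larger steps.

>>> {"api": "play_rows", "payload": {
  "plan": [
    {"claw":-1,"delta_pos":[0,0,-0.8],"turn":[0.4,0,0]},
    {"claw":-1,"delta_pos":[0,0.1,-0.8],"turn":[0.4,0,0]},
    {"claw":-1,"delta_pos":[0,0,0],"turn":[0,0,0]},
    {"claw":-1,"delta_pos":[0,0,0],"turn":[0,0,0]},
    {"claw":-1,"delta_pos":[0,0,0],"turn":[0,0,0]},
    {"claw":-1,"delta_pos":[0,0,0],"turn":[0,0,0]},
    {"claw":-1,"delta_pos":[0,0,0],"turn":[0,0,0]},
    {"claw":-1,"delta_pos":[0,0,0],"turn":[0,0,0]}
  ]
}}

```text
t: 30.95
tcp_pos: [511.2, 89.9, 83.7]
ee_rot: [[-0.002, 0.819, -0.574], [-0.001, -0.574, -0.819], [-1.0, -0.001, 0.002]]
wrist_force: [-4.8, -10.8, 1.3]
finger_gap: 0.149
```

```bash
python3 look.py g20
```

```text
30.95 [511.24555895  89.92158374  83.65520353] F [ -4.775754   -10.82232668   1.33985114] T [-1.66577568  0.66664787 -0.05961657] yaw -35.02519028597004 ring [583.89357043  38.35539341  70.56878141] j6 134.94032395397085
Fperp 11.606669094541271 Falong 2.2991445900217578 Mforce -1.0336501495901123 Mtot -0.9740335775233986
```

>>> {"api": "play_rows", "payload": {
  "plan": [
    {"claw":-1,"delta_pos":[0,0,-0.6],"turn":[0.3,0,0]},
    {"claw":-1,"delta_pos":[0,0.1,-0.6],"turn":[0.3,0,0]},
    {"claw":-1,"delta_pos":[0,0,0],"turn":[0,0,0]},
    {"claw":-1,"delta_pos":[0,0,0],"turn":[0,0,0]},
    {"claw":-1,"delta_pos":[0,0,0],"turn":[0,0,0]},
    {"claw":-1,"delta_pos":[0,0,0],"turn":[0,0,0]},
    {"claw":-1,"delta_pos":[0,0,0],"turn":[0,0,0]},
    {"claw":-1,"delta_pos":[0,0,0],"turn":[0,0,0]}
  ]
}}

```text
t: 32.0
tcp_pos: [511.7, 90.6, 83.7]
ee_rot: [[-0.003, 0.813, -0.582], [-0.002, -0.582, -0.813], [-1.0, -0.001, 0.003]]
wrist_force: [-5.6, -12.3, 2.9]
finger_gap: 0.149
```

```bash
python3 look.py g21
```

```text
32.0 [511.71022071  90.59413083  83.67042171] F [ -5.63461967 -12.27993508   2.92006627] T [-1.9375922   0.84365234 -0.00292908] yaw -35.61448265179167 ring [583.81628033  38.2775739   70.56492526] j6 135.62518786616022
Fperp 13.273486050119297 Falong 2.5667575102503384 Mforce -1.1821691961376923 Mtot -1.1792401164745745
```

View pics/g21c.png

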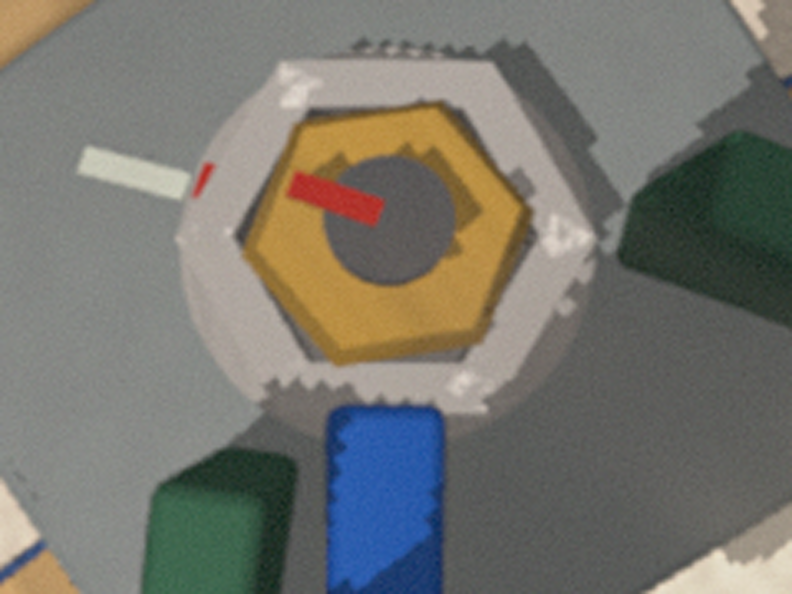

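>>> {"api": "play_rows", "payload": {
  "plan": [
    {"claw":-1,"delta_pos":[0,0.1,-0.5],"turn":[0.2,0,0]},
    {"claw":-1,"delta_pos":[0,0,-0.5],"turn":[0.2,0,0]},
    {"claw":-1,"delta_pos":[0,0,0],"turn":[0,0,0]},
    {"claw":-1,"delta_pos":[0,0,0],"turn":[0,0,0]},
    {"claw":-1,"delta_pos":[0,0,0],"turn":[0,0,0]},
    {"claw":-1,"delta_pos":[0,0,0],"turn":[0,0,0]},
    {"claw":-1,"delta_pos":[0,0,0],"turn":[0,0,0]},
    {"claw":-1,"delta_pos":[0,0,0],"turn":[0,0,0]}
  ]
}}

```text
t: 33.05
tcp_pos: [512.1, 91.1, 83.7]
ee_rot: [[-0.003, 0.809, -0.588], [-0.002, -0.588, -0.809], [-1.0, -0.001, 0.004]]
wrist_force: [-6.9, -13.2, 4.1]
finger_gap: 0.148
```

```bash
python3 look.py g22
```

```text
33.05 [512.12702781  91.14693114  83.69702525] F [ -6.88640772 -13.18897256   4.0941993 ] T [-2.19858649  0.97275704  0.0100919 ] yaw -36.01059050901559 ring [583.86290395  38.32894232  70.57132024] j6 136.09322914117524
Fperp 14.73273605055812 Falong 2.177913356186072 Mforce -1.3119729412490058 Mtot -1.3220648378231716
```

Held at 14.7 N across the bar, 1.32 N m net (stop twist about 0.0165 rad), with the stripes meeting and unmoved since the torque began to rise. I ease back 8°, lift off and look.

>>> {"api": "play_rows", "payload": {
  "plan": [
    {"claw":-1,"delta_pos":[0,0.2,6.2],"turn":[-4,0,0]},
    {"claw":-1,"delta_pos":[0,0.2,6.2],"turn":[-4,0,0]},
    {"claw":-1,"delta_pos":[0,0,0],"turn":[0,0,0]},
    {"claw":-1,"delta_pos":[-8,0,0],"turn":[0,0,0]},
    {"claw":-1,"delta_pos":[-12,0,0],"turn":[0,0,0]},
    {"claw":-1,"delta_pos":[-15,0,0],"turn":[0,0,0]},
    {"claw":-1,"delta_pos":[-25,0,0],"turn":[0,0,0]},
    {"claw":-1,"delta_pos":[0,0,0],"turn":[0,0,0]}
  ]
}}

```text
t: 34.1
tcp_pos: [509.1, 82.7, 146.1]
ee_rot: [[0.005, 0.883, -0.47], [0.001, -0.47, -0.883], [-1.0, 0.004, -0.003]]
wrist_force: [0.4, 0.5, -3.0]
finger_gap: 0.152
```

```bash
python3 look.py g23
```

```text
34.1 [509.08714557  82.65986201 146.07358347] F [ 0.44052459  0.54233768 -3.02859466] T [ 0.00416669  0.04417544 -0.01638871] yaw -28.036280795746617 ring [587.56272379  40.35425117 133.42926012] j6 127.06313631966233
Fperp -0.6752965839558291 Falong 0.12177046378572322 Mforce 0.06023741563922198 Mtot 0.07662612073055591
```

View pics/g23.png

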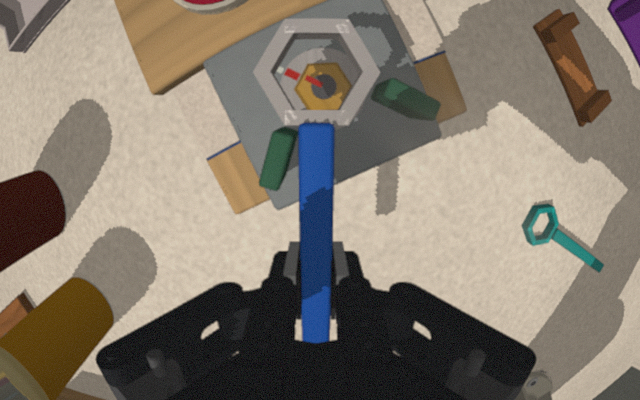

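The lifted view shows the nut with red and white stripes meeting at (290,73); the wrench still sits the same in the grip. Next the return to the rest.

```bash
python3 - <<'E'
from h import *
s=arm.observe()
R=rows(s["ee_rot"],[(-5.4/7,-311.2/7,0,39.6/7)]*7,-1);print(R)
E
```

```text
{"claw":-1,"delta_pos":[-0.0, 20.2, 39.6],"turn":[-5.66, 0, 0]},
{"claw":-1,"delta_pos":[-0.0, 16.2, 41.4],"turn":[-5.66, 0, 0]},
{"claw":-1,"delta_pos":[-0.0, 12.1, 42.8],"turn":[-5.66, 0, 0]},
{"claw":-1,"delta_pos":[-0.0, 7.8, 43.8],"turn":[-5.66, 0, 0]},
{"claw":-1,"delta_pos":[-0.0, 3.4, 44.3],"turn":[-5.66, 0, 0]},
{"claw":-1,"delta_pos":[-0.0, -1.0, 44.5],"turn":[-5.66, 0, 0]},
{"claw":-1,"delta_pos":[-0.0, -5.3, 44.1],"turn":[-5.66, 0, 0]},
[[ 3.06606117e-03  9.79705727e-01  2.00417783e-01]
 [ 7.28742637e-04  2.00416483e-01 -9.79710520e-01]
 [-9.99995034e-01  3.14990537e-03 -9.94641379e-05]]
```

>>> {"api": "play_rows", "payload": {
  "plan": [
    {"claw":-1,"delta_pos":[0,20.2,39.6],"turn":[-5.7,0,0]},
    {"claw":-1,"delta_pos":[0,16.2,41.4],"turn":[-5.7,0,0]},
    {"claw":-1,"delta_pos":[0,12.1,42.8],"turn":[-5.7,0,0]},
    {"claw":-1,"delta_pos":[0,7.8,43.8],"turn":[-5.7,0,0]},
    {"claw":-1,"delta_pos":[0,3.4,44.3],"turn":[-5.6,0,0]},
    {"claw":-1,"delta_pos":[0,-1,44.5],"turn":[-5.6,0,0]},
    {"claw":-1,"delta_pos":[0,-5.3,44.1],"turn":[-5.6,0,0]},
    {"claw":-1,"delta_pos":[0,0,0],"turn":[0,0,0]}
  ]
}}

```text
t: 35.15
tcp_pos: [502.0, -231.6, 143.0]
ee_rot: [[0.0, 0.98, 0.198], [-0.0, 0.198, -0.98], [-1.0, -0.0, 0.0]]
wrist_force: [-0.5, 0.8, -2.9]
finger_gap: 0.148
```

>>> {"api": "play_rows", "payload": {
  "plan": [
    {"claw":-1,"delta_pos":[25,0,0],"turn":[0,0,0]},
    {"claw":-1,"delta_pos":[25,0,0],"turn":[0,0,0]},
    {"claw":-1,"delta_pos":[20,0,0],"turn":[0,0,0]},
    {"claw":-1,"delta_pos":[0,0,0],"turn":[0,0,0]},
    {"claw":-1,"delta_pos":[0,0,0],"turn":[0,0,0]},
    {"claw":-1,"delta_pos":[0,0,0],"turn":[0,0,0]},
    {"claw":-1,"delta_pos":[0,0,0],"turn":[0,0,0]},
    {"claw":-1,"delta_pos":[0,0,0],"turn":[0,0,0]}
  ]
}}

```text
t: 36.15
tcp_pos: [502.4, -229.3, 74.3]
ee_rot: [[0.001, 0.98, 0.2], [-0.0, 0.2, -0.98], [-1.0, 0.001, 0.0]]
wrist_force: [0.2, -0.1, -2.5]
finger_gap: 0.152
```

```bash
python3 look.py h1; python3 - <<'E'
from h import *
f=arm.grab_frame("top"); crop(f["color"],260,115,360,215,6,"h1t.png")
E
```

```text
36.15 [ 502.36236416 -229.29961236   74.3092996 ] F [ 0.20067675 -0.12583446 -2.51653573] T [-0.05135691  0.09671652 -0.02987135] yaw 11.54077362039135 ring [ 589.76938212 -211.96747176   61.36055006] j6 53.76914235929238
Fperp 0.1623981349103915 Falong 0.17000286671934317 Mforce -0.06386840992950771 Mtot -0.033997064659346626
```

View pics/h1.png

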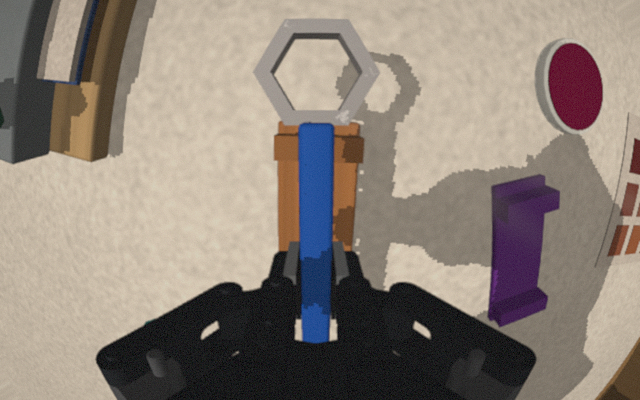

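View pics/h1t.png

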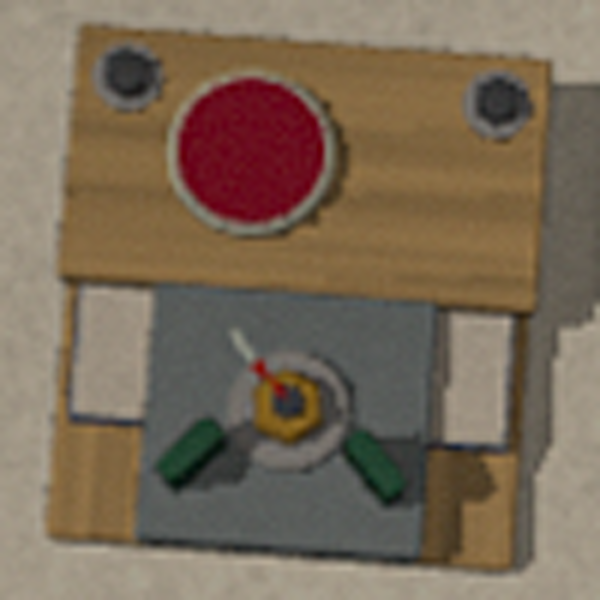

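The top view confirms that red meets white at (258,365 in the crop): the nut is home. The wrist view shows the wrench centred above the rest. Lowering.

>>> {"api": "play_rows", "payload": {
  "plan": [
    {"claw":-1,"delta_pos":[14,1.4,-0.5],"turn":[0,0,0]},
    {"claw":-1,"delta_pos":[10,0,0],"turn":[0,0,0]},
    {"claw":-1,"delta_pos":[7,0,0],"turn":[0,0,0]},
    {"claw":-1,"delta_pos":[4,0,0],"turn":[0,0,0]},
    {"claw":-1,"delta_pos":[1.5,0,0],"turn":[0,0,0]},
    {"claw":-1,"delta_pos":[0,0,0],"turn":[0,0,0]},
    {"claw":-1,"delta_pos":[0,0,0],"turn":[0,0,0]},
    {"claw":-1,"delta_pos":[0,0,0],"turn":[0,0,0]}
  ]
}}

```text
t: 37.25
tcp_pos: [503.1, -228.3, 38.0]
ee_rot: [[-0.001, 0.98, 0.2], [0.0, 0.2, -0.98], [-1.0, -0.001, -0.0]]
wrist_force: [-4.2, 2.3, 7.7]
finger_gap: 0.154
```

On the ledges (contact about 10 N). Release and rise.

>>> {"api": "play_rows", "payload": {
  "plan": [
    {"claw":-0.6,"delta_pos":[-0.5,0,0],"turn":[0,0,0]},
    {"claw":-0.3,"delta_pos":[0,0,0],"turn":[0,0,0]},
    {"claw":0,"delta_pos":[0,0,0],"turn":[0,0,0]},
    {"claw":0,"delta_pos":[0,0,0],"turn":[0,0,0]},
    {"claw":0,"delta_pos":[-20,0,0],"turn":[0,0,0]},
    {"claw":0,"delta_pos":[-40,0,0],"turn":[0,0,0]},
    {"claw":0,"delta_pos":[-50,0,0],"turn":[0,0,0]},
    {"claw":0,"delta_pos":[-25,0,0],"turn":[0,0,0]}
  ]
}}

```text
t: 38.25
tcp_pos: [504.4, -228.8, 175.5]
ee_rot: [[0.003, 0.98, 0.2], [-0.001, 0.2, -0.98], [-1.0, 0.003, 0.002]]
wrist_force: [0.6, -0.2, -1.4]
finger_gap: 0.502
```

```bash
python3 look.py h2; python3 - <<'E'
from h import *
f=arm.grab_frame("scene"); crop(f["color"],170,150,330,290,5,"h2s.png"); cv2.imwrite("pics/h2top.png",arm.grab_frame("top")["color"])
E
```

```text
38.25 [ 504.40975869 -228.83182597  175.52750485] F [ 0.64487348 -0.24916784 -1.35252606] T [-0.02482027  0.02628203 -0.00215657] yaw 11.550979547966756 ring [ 591.84323703 -211.49779009  162.76121853] j6 53.89163760054208
Fperp 0.3706783484913073 Falong 0.5783852190035379 Mforce -0.19178977542596554 Mtot -0.189633203951754
```

View pics/h2.png

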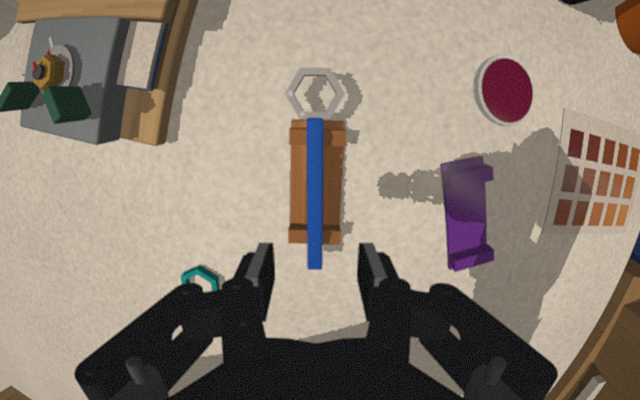

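View pics/h2s.png

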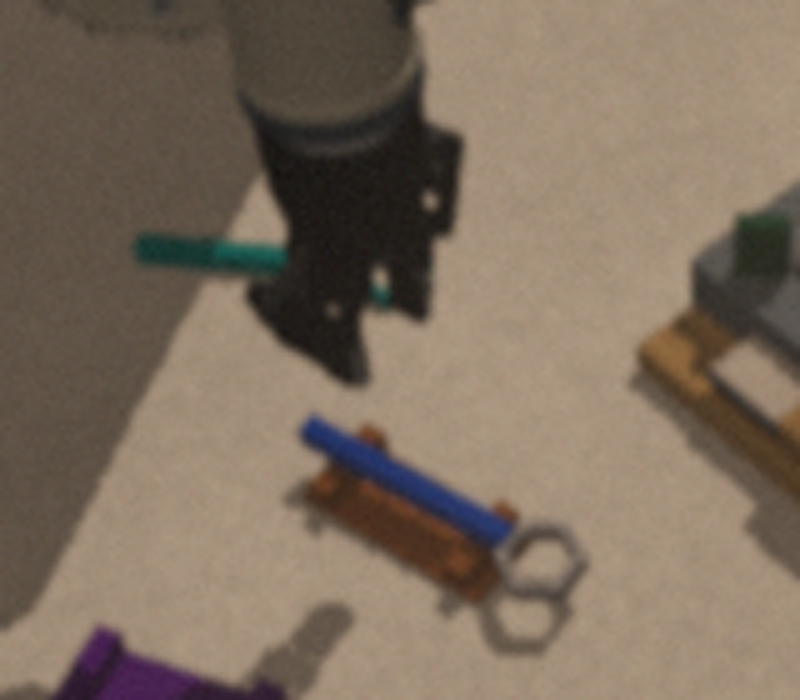

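View pics/h2top.png

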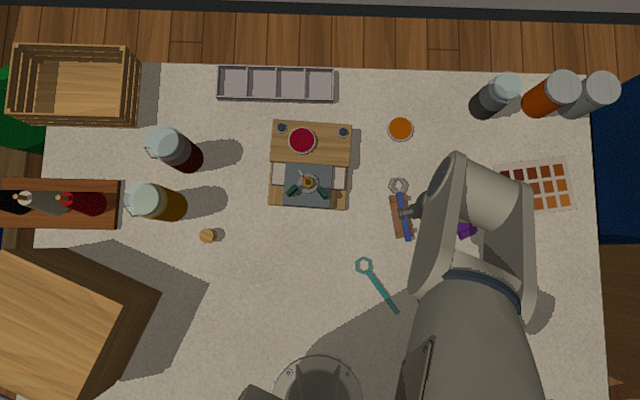

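The wrench lies flat on both ledges, centred across the rest (wrist view (315,190)). The dishes, jars and spool are where they were, and the gripper is clear. Handing in.

```bash
python3 -c "
from workcell import arm
print(arm.hand_in())"
```

```text
the job is handed in; nothing more can be done
None
```

I tightened the nut home, snugged it, laid the wrench back on its rest and handed the job in at about 38 s. I got no verdict.

**Turning:** It took three strokes of the blue wrench, of about 30°, 70° and 60°. I lifted the wrench off and reseated it between strokes, and the ring went fully down each time.

**Snugging:** I pulled in small steps to 14.7 N on the handle, about 1.32 N m on the nut, which works out to a stop twist of about 0.0165 rad.

**Last checks:**
- **Nut:** the top view shows the red stripe meeting the white one. The stripes did not move against each other once the torque rose.
- **Wrench:** it lies on both ledges, centred across the rest and about 8 mm short of its centre along it, as I found it.
- **Other things:** the gripper is open and well clear, and the dishes, jars and spool look unmoved.

**What disagreed:**
- **Nut position:** the far camera views put the nut's axis about 2 mm off; I used the close view taken through the ring.
- **Final pull angle:** the wrench ended about 7° past the expected home angle, with some soft give between ring and nut. It still cleared the cheek by about 4 mm in the picture.

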